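# Turn the chisels in the cellar bench stand handle-out

## Task

First turn up the bench lamp: roll the thumbwheel on the black dimmer box to the sixth click, where its white line is at the very top between the two pointers. Then make the chisel stand safe: take out each chisel that lies blade outwards, turn it end for end (the trestle rest is there for changing your grip) and lay it back straight across both rails, side by side with the others, handle outwards and pushed in until the whole blade is under the clear guard. Leave the chisel that is already handle outwards, and the jar, bung and hammer, where they are.

Things in the scene. Friction and masses are not known exactly. Their poses are not given: they have to be found in the camera images.
- stand: Fixed chisel stand 190 (x) x 410 (y) x 110 mm; origin under its centre, +x from the open front (robot side) to the back wall (inner face x=+85). Two rails along y, 12 wide, tops z=60, at x=+60 and -85; open below down to a base 10 thick. Inner end walls y=+-195. Clear guard plate over x=-45 to +85, underside z=106, top 110. No dividers; chisels lie side by side along x at about y=-144,-48,48,144.
- rest: Fixed wooden trestle rest, empty: two bars (12 mm thick, 120 mm long along its y, tops at z = 60 mm) centred at x = +-45 mm on a base board 10 mm thick; origin under its centre. A chisel laid across both bars, along the rest's x, sticks out about 70 mm free at each end, so either end can be gripped.
- dimmer: Fixed black dimmer box for the bench lamp, 100 x 80 x 34 mm, origin under its centre. A thumbwheel (radius 35, 16 mm wide, axis along the box's y at z = 35 mm) stands up out of its top. Two small black cheeks with white pointer lines stand either side of the wheel at x = 0, up to z = 64 mm.
- wheel_top (a point): Fixed point at the top of the thumbwheel's rim (z = 70 mm), axes as the box; a fingertip pressed down here with a few newtons and drawn along the box's x rolls the wheel.
- wheel_mark (a point): Middle of the white line across the wheel's rim; it turns with the wheel.
- wheel (a joint): Thumbwheel angle, rad; grows as the top of the rim moves towards the box's -x (to the robot). White line at the very top, between the pointers, at 1.2; at 0 it is 1.2 rad from the top on the +x side. Range 0 to 2.4. One click is 0.2 rad, counted from 0: the sixth is 1.2. Turning takes about 1 N at the rim; friction holds it anywhere (clicks are not felt).
- chisel_a_mid (a point): Chisel 240 mm long, about 0.16 kg; point half-way along, 8 mm above its underside; +x to the cutting tip, z up through the thickness. From the butt: wooden handle 130 long, 28 wide, 16 thick; steel blade 110 long, 18 wide, 6 thick (3 in the last 12). One flat underside. Balances 112 mm from the butt. Starts blade outwards, at any of the four places; may be absent.
- chisel_a_tip (a point): End of that chisel's blade, 3 mm above its underside.
- chisel_a_butt (a point): End face of that chisel's handle, centre, 8 mm above the underside.
- chisel_b_mid (a point): Chisel 240 mm long, about 0.16 kg; point half-way along, 8 mm above its underside; +x to the cutting tip, z up through the thickness. From the butt: wooden handle 130 long, 28 wide, 16 thick; steel blade 110 long, 18 wide, 6 thick (3 in the last 12). One flat underside. Balances 112 mm from the butt. Starts blade outwards, at any of the four places; may be absent.
- chisel_b_tip (a point): End of that chisel's blade, 3 mm above its underside.
- chisel_b_butt (a point): End face of that chisel's handle, centre, 8 mm above the underside.
- chisel_c_mid (a point): Chisel 240 mm long, about 0.16 kg; point half-way along, 8 mm above its underside; +x to the cutting tip, z up through the thickness. From the butt: wooden handle 130 long, 28 wide, 16 thick; steel blade 110 long, 18 wide, 6 thick (3 in the last 12). One flat underside. Balances 112 mm from the butt. Starts blade outwards, at any of the four places; may be absent.
- chisel_c_tip (a point): End of that chisel's blade, 3 mm above its underside.
- chisel_c_butt (a point): End face of that chisel's handle, centre, 8 mm above the underside.
- chisel_d_mid (a point): Chisel 240 mm long, about 0.16 kg; point half-way along, 8 mm above its underside; +x to the cutting tip, z up through the thickness. From the butt: wooden handle 130 long, 28 wide, 16 thick; steel blade 110 long, 18 wide, 6 thick (3 in the last 12). One flat underside. Balances 112 mm from the butt. Already handle outwards, at any of the four places: leave it.
- chisel_d_tip (a point): End of that chisel's blade, 3 mm above its underside.
- chisel_d_butt (a point): End face of that chisel's handle, centre, 8 mm above the underside.
- jar_mid (a point): Bystander: glass jar with a steel lid, 74 mm across, 100 high; point half-way up.
- bung_mid (a point): Bystander: rubber barrel bung, 60 mm across, 40 high; point half-way up.
- hammer_mid (a point): Bystander: hammer lying flat; point near the middle of the tool.
Things that resemble listed ones, but are neither listed nor needed, are in the scene too. What is shaped like the part that bears chisel_a_mid but purple is not meant.

How it is judged:
On the way, in this order (a step that is already met when the one before it is completed fails the run):
1. the dimmer wheel stands at the sixth click (value of joint wheel between 1.08 and 1.32 rad), for 0.3 s.
2. every chisel lies on the rails handle outwards with its blade under the guard (x of chisel_a_tip in the frame of stand between 0.065 and 0.095 m and z of chisel_a_tip in the frame of stand between 0.05 and 0.088 m and z of chisel_a_butt in the frame of stand between 0.05 and 0.088 m and angle between the x axis of each of chisel_a_mid, chisel_b_mid, chisel_c_mid, chisel_d_mid and the x axis of stand, either way round below 0.25 rad and x of chisel_b_tip in the frame of stand between 0.065 and 0.095 m and z of chisel_b_tip in the frame of stand between 0.05 and 0.088 m and z of chisel_b_butt in the frame of stand between 0.05 and 0.088 m and x of chisel_c_tip in the frame of stand between 0.065 and 0.095 m and z of chisel_c_tip in the frame of stand between 0.05 and 0.088 m and z of chisel_c_butt in the frame of stand between 0.05 and 0.088 m and x of chisel_d_tip in the frame of stand between 0.065 and 0.095 m and z of chisel_d_tip in the frame of stand between 0.05 and 0.088 m and z of chisel_d_butt in the frame of stand between 0.05 and 0.088 m), for 0.2 s.
At the end, for the whole second after the job is handed in: Wheel joint within 0.12 rad of 1.2; every chisel present lies on both rails of the stand, tip and butt 50 to 88 mm above the stand's foot, within 0.25 rad of straight, handle outwards, its tip within 20 mm of the back wall (blade wholly under the guard) (all of step 1 and all of step 2); the robot touches nothing.
It fails at once if the chisel that was already right is shifted by more than 30 mm (distance of chisel_d_mid from where it was at the start of the episode above 0.03 m).
It fails at once if the jar is shifted by more than 50 mm (distance of jar_mid from where it was at the start of the episode above 0.05 m).
It fails at once if the bung is shifted by more than 50 mm (distance of bung_mid from where it was at the start of the episode above 0.05 m).
It fails at once if the hammer is shifted by more than 50 mm (distance of hammer_mid from where it was at the start of the episode above 0.05 m).
Of chisel_a, chisel_b, chisel_c only 2 to 3 are there at a start; the rules pass over those that are not, and their reading is None.
At some moment in a run one of chisel_a, chisel_b, chisel_c may be knocked a few centimetres aside while the robot is not near it.
Once in a run the grip may slacken for a moment while it holds something.
It also fails if it takes over 210 s, if anything falls off the work surface, if the arm or the gripper's body presses on something with over 40 N, if the wrist force passes 120 N, or if a joint passes its speed limit or range.

## Robot

A 6-joint arm with a two-finger parallel gripper is mounted at the origin on the work surface. World frame = base frame: x ahead of the robot, y to its left, z up, the work surface at z = 0. Lengths are in m, angles in rad, forces in N, time in s.
With the tool pointing down it reaches from about 0.325 to 0.9 m from the base axis. Payload 3.5 kg.
Tool frame: the origin (TCP) lies at the very end of the fingers, on their centre line; the grasp point (between the pads) lies 19 mm behind it; z points along the fingers, y is the line along which they close (so a half turn about z gives the same grasp; the last joint's range is limited). The gripper opens to 85 mm and grips with 20 to 120 N. Pads are 22 mm wide; open, the fingers measure 114 mm over their backs; the gripper's body (76 mm by 85 mm) begins 54 mm behind the grasp point. The pads swing forward as they close: fully open they stand 13 mm farther back than shut.
Start: joints at [-1.206, 0.276, -0.026, 1.268, 0, 1.467], TCP at [0.282, -0.558, 0.231] pointing down, gripper open.
Joint ranges: [-3.12, 3.12], [-0.85, 1.88], [-1.08, 1.24], [-1.95, 2.15], [-1.57, 1.53], [-3.14, 3.14]. Speed limits (rad/s): [2.57, 2.57, 3.14, 3.14, 3.14, 3.14].

## Interface

Orientations are given as a unit quaternion [x, y, z, w].
In Python, from plant import * gives the robot as it stands.
- The arm moves only by the shell command python3 -m creep 'ROWS' [OPENING]. ROWS is JSON, a list of rows, each a list of 6 numbers: the shift along the world's x, y, z in cm, then the turn, a rotation vector about the world's x, y, z in degrees. In form: [[x, y, z, ax, ay, az], ...]. A call has 1 to 8 rows; each row shifts and turns the commanded pose from where the row before left it; what a row does not reach is not made up. A row lasts 1/10 s, in which the tool goes at most 50 mm and 8.59 degrees, less where a joint would pass 70% of its speed; a pose out of reach is approached as far as the arm can. A call with a gripper value outside its range is refused whole. OPENING is the finger opening in cm, from 0 to 8.54, set as the call begins (- or left out, the last holds). The fingers move at their own pace and stop on an object; the grip force is fixed at half the most. Time passes only in rows, so rows that do not move let the fingers close. It gives the time, the measured TCP pose, the force, the opening and the grip force at its end, in the units of the state.
- observe(): the state, without advancing time (a new reading comes with each control period).
- camera(name): name is "side" or "top" or "wrist"; returns a dict with "image" (400x640x3 uint8, red, green, blue), "K" (3x3 intrinsics, pixels), "D" ([k1, k2, p1, p2, k3] as OpenCV has them; the pictures are not rectified), "R" (3x3) and "t" (3): a world point X has camera coordinates R X + t. Camera axes: x right, y down, z forward; pixel columns grow to the right and rows downward; lengths in m; the calibration is good to about 2 mm. A picture is of the moment at which its call begins. There is no depth.
- hand_in(): hands the job in; it is judged then, once.
The state is a dict: "clock": time; "joint_pos": joint angles; "qd": joint speeds; "joint_torque": joint torques, N m; "tcp_pos": TCP position; "orientation": TCP orientation; "ft_force": force on the tool from outside, world axes, zero at the start; "torque": the same for the moment, N m; "gripper_width": opening from 0.0 (shut) to 1.0 (fully open); "gripper_force": force on a finger pad.
Only numpy, scipy, OpenCV 4.12 (cv2) and the standard library are available. Lean on these libraries where they do the work, as an engineer would, in place of code of your own. Each camera call takes 0.05 s, during which the arm holds its last target. There are 200 camera calls.

## Working session

There is one attempt and no reset: what is moved stays moved. The work goes in short steps, Python scripts to look and compute and a shell command to move; the robot and the scene stay as the last step left them, time stands still between calls to the robot, and variables do not carry over. Pictures are saved under pics/ and viewed, at most 14 in all, crops included, and the job is handed in when it is done.

```bash
mkdir -p pics; ls; python3 - <<'E'
from plant import *
import cv2,numpy as np
for n in("top","side","wrist"):
    c=camera(n); cv2.imwrite(f"pics/{n}0.png",cv2.cvtColor(c["image"],cv2.COLOR_RGB2BGR))
    np.savez(f"pics/{n}0.npz",**c); print(n,c["K"].round(1).tolist(),c["D"],(-c["R"].T@c["t"]).round(3),c["R"].round(2).tolist())
print(observe())
E
```

```text
pics
top [[363.6, 0.0, 314.4], [0.0, 363.6, 202.1], [0.0, 0.0, 1.0]] [0.02898995 0.         0.         0.         0.        ] [0.472 0.013 1.065] [[0.01, -1.0, 0.01], [-1.0, -0.01, -0.08], [0.08, -0.01, -1.0]]
side [[392.5, 0.0, 321.7], [0.0, 392.5, 197.2], [0.0, 0.0, 1.0]] [-0.0434474  0.         0.         0.         0.       ] [0.025 0.659 0.814] [[-0.77, -0.63, 0.01], [-0.42, 0.5, -0.76], [0.47, -0.59, -0.65]]
wrist [[324.3, 0.0, 317.6], [0.0, 324.3, 200.3], [0.0, 0.0, 1.0]] [0.00827164 0.         0.         0.         0.        ] [ 0.343 -0.525  0.373] [[0.45, -0.89, -0.0], [-0.86, -0.43, 0.27], [-0.25, -0.12, -0.96]]
{'clock': 0.15, 'joint_pos': array([-1.20636637e+00,  2.77017531e-01, -2.75851699e-02,  1.26800593e+00,
       -5.78116688e-07,  1.46738991e+00]), 'qd': array([ 0.00068499, -0.00041728,  0.00229843, -0.00036182, -0.00043042,
       -0.00040365]), 'joint_torque': array([ 6.43368967e-04, -4.46056581e+01,  2.95638692e+01,  1.05567259e-02,
       -3.04818161e-05, -6.01065011e-06]), 'tcp_pos': array([ 0.28161136, -0.55726137,  0.23037069]), 'orientation': array([ 9.72765265e-01,  2.31790677e-01, -1.18214594e-04, -8.98407502e-04]), 'ft_force': array([ 0.56832319,  1.45224544, -0.71679056]), 'torque': array([-0.0256617 , -0.01458876,  0.00180306]), 'gripper_force': 0.0, 'gripper_width': 1.0031272586474402}
```

View pics/top0.png

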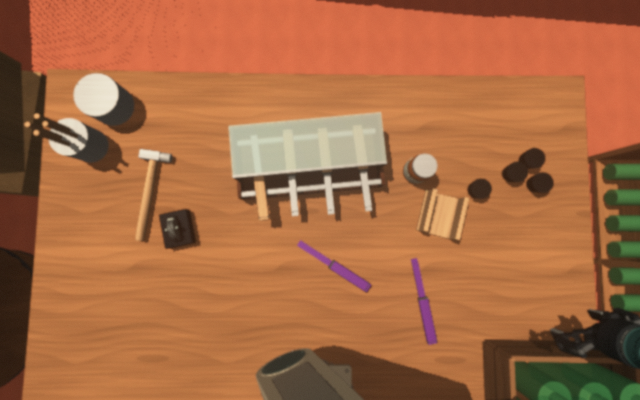

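View pics/side0.png

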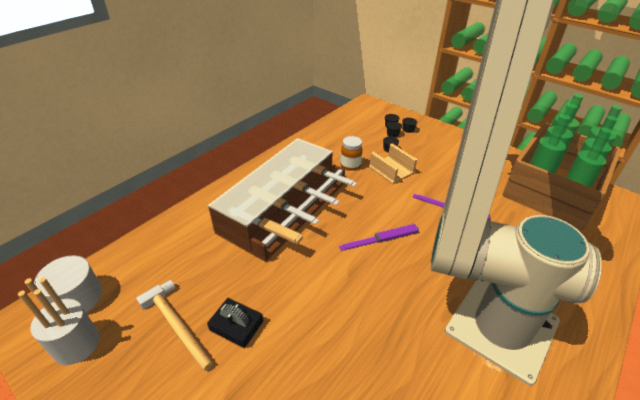

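Top view: stand spans (230,115)–(385,190). The handle-outwards chisel is at about (262,200). Three chisels lie blade outwards, tips near (295,215), (331,213) and (369,211). The dimmer is at (178,229), rest (443,215), jar (423,168), black bungs from (480,188) to (540,183), hammer (150,195). Side view: dimmer (236,320), stand tips (314,219), (335,200) and (352,183).

Possible mix-ups: the purple chisels at (335,265) and (424,300) are not wanted. The wooden handle at (262,200) is chisel_d, to be left. The steel blades at 295, 331 and 369 are the ones I want.

```bash
cat > h.py <<'E'
import cv2,numpy as np
def load(f): return dict(np.load(f))
def ray(c,uv):
    p=cv2.undistortPoints(np.array([[uv]],float),c["K"],c["D"])[0,0]
    return -c["R"].T@c["t"], c["R"].T@np.array([p[0],p[1],1.])
def plane(c,uv,z):
    o,d=ray(c,uv); return o+d*(z-o[2])/d[2]
def tri(*cu):
    A=np.zeros((3,3));b=np.zeros(3)
    for c,uv in cu:
        o,d=ray(c,uv); d=d/np.linalg.norm(d); P=np.eye(3)-np.outer(d,d); A+=P; b+=P@o
    X=np.linalg.solve(A,b)
    return X
def proj(c,X):
    return cv2.projectPoints(np.array([X],float),cv2.Rodrigues(c["R"])[0],c["t"],c["K"],c["D"])[0][0,0]
def snap(n,tag=None):
    from plant import camera
    c=camera(n)
    if tag: np.savez(f"pics/{tag}.npz",**c)
    return c
def crop(c,x0,y0,x1,y1,s):
    return cv2.resize(cv2.cvtColor(c["image"][y0:y1,x0:x1],cv2.COLOR_RGB2BGR),None,fx=s,fy=s,interpolation=cv2.INTER_CUBIC)
E
python3 - <<'E'
from h import *
t=load("pics/top0.npz");s=load("pics/side0.npz")
M=np.zeros((600,800,3),np.uint8)
def put(a,x,y): M[y:y+a.shape[0],x:x+a.shape[1]]=a[:600-y,:800-x]
put(crop(t,225,105,391,225,3),0,0)       #498x360
put(crop(t,150,200,210,260,4),500,0)     #240x240
put(crop(s,205,135,365,260,2),0,360)   #320x240
put(crop(s,200,290,272,350,4),500,245) #288x240
put(crop(t,410,180,475,245,2),330,365)
put(crop(s,365,140,425,185,2),330,500)
cv2.imwrite("pics/m1.png",M)
E
```

```text
(no output)
```

View pics/m1.png

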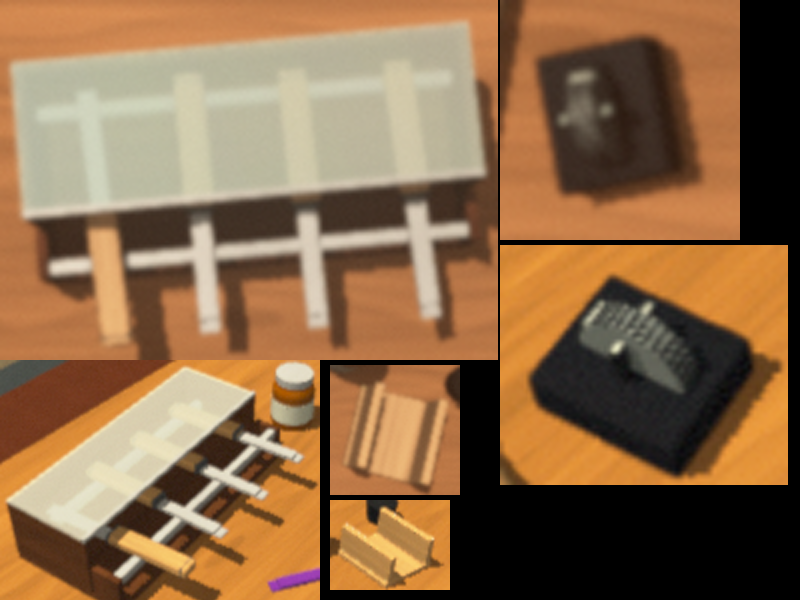

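The mosaic confirms it: three grey blades point outwards and the one orange handle is chisel_d. The dimmer's pointers are at top (166,230) and (176.5,227.5), with the white line on the far side at (170,219).

```bash
python3 - <<'E'
from h import *
np.set_printoptions(precision=4,suppress=True)
t=load("pics/top0.npz");s=load("pics/side0.npz")
def both(n,a,b,z):
    print(n,"tri",tri((t,a),(s,b)),"top@z",plane(t,a,z)[:2],"side@z",plane(s,b,z)[:2])
T=lambda x,y:(225+x/3,105+y/3); S=lambda x,y:(205+x/2,135+y/2-180)
both("tip1",T(209,326),S(222,531),.063); both("tip2",T(317,321),S(263,493),.063); both("tip3",T(431,312),S(299,457),.063)
both("railL",T(50,268),S(120,576),.06); both("railR",T(468,230),S(278,433),.06)
both("gFL",T(22,217),S(77,540),.11); both("gFR",T(485,174),S(255,402),.11);both("gBR",T(468,23),S(183,368),.11);both("gBL",T(12,65),S(10,500),.11)
D=lambda x,y:(150+(x-500)/4,200+y/4); E=lambda x,y:(200+(x-500)/4,290+(y-245)/4)
both("pL",D(564,119),E(618,348),.064); both("pR",D(606,110),E(646,307),.064); both("mark",D(581,75),E(592,314),.05)
print("dimmer corners", [plane(t,D(*q),.034)[:2] for q in((540,58),(655,40),(683,178),(563,192))])
E
```

```text
tip1 tri [0.5213 0.0588 0.0652] top@z [0.5206 0.0583] side@z [0.5236 0.0576]
tip2 tri [ 0.5268 -0.0403  0.0655] top@z [ 0.5262 -0.0409] side@z [ 0.5292 -0.0421]
tip3 tri [ 0.5367 -0.1449  0.0638] top@z [ 0.5357 -0.1458] side@z [ 0.5384 -0.1449]
railL tri [0.5727 0.2057 0.0603] top@z [0.5728 0.2058] side@z [0.5727 0.2054]
railR tri [ 0.6112 -0.1841  0.0518] top@z [ 0.6125 -0.1808] side@z [ 0.6024 -0.1767]
gFL tri [0.6166 0.2253 0.1112] top@z [0.6126 0.2219] side@z [0.6227 0.2271]
gFR tri [ 0.6608 -0.1909  0.0866] top@z [ 0.6557 -0.1864] side@z [ 0.6409 -0.1632]
gBR tri [ 0.7966 -0.1708  0.1051] top@z [ 0.7922 -0.1717] side@z [ 0.7943 -0.1636]
gBL tri [0.7484 0.2341 0.1107] top@z [0.7487 0.2343] side@z [0.749  0.2336]
pL tri [0.4741 0.4084 0.0633] top@z [0.4733 0.4073] side@z [0.4748 0.4092]
pR tri [0.4811 0.3808 0.064 ] top@z [0.4796 0.3793] side@z [0.4829 0.3819]
mark tri [0.5049 0.401  0.0574] top@z [0.5037 0.4026] side@z [0.5112 0.3995]
dimmer corners [array([0.5159, 0.4377]), array([0.5293, 0.3582]), array([0.4329, 0.335 ]), array([0.4226, 0.4175])]
```

```bash
python3 -m creep '[[0,4.5,0,0,0,-7],[1,4.9,0,0,0,-7],[1,4.9,0,0,0,0],[1,4.9,0,0,0,0],[1,4.9,0,0,0,0],[1,4.9,0,0,0,0],[1,4.9,0,0,0,0],[1,4.9,0,0,0,0]]' 0
python3 -m creep '[[1,4.9,0,0,0,0],[1,4.9,0,0,0,0],[1,4.9,0,0,0,0],[1,4.9,0,0,0,0],[1,4.9,0,0,0,0],[1,4.9,0,0,0,0],[1,4.9,0,0,0,0],[1,4.9,0,0,0,0]]'
python3 -m creep '[[0,4.9,-2,0,0,0],[0,4,-3,0,0,0],[0,2,-3,0,0,0],[0,0,0,0,0,0]]'
python3 - <<'E'
from h import *; from plant import observe
c=snap("wrist","w1"); cv2.imwrite("pics/w1.png",crop(c,0,0,640,400,1)); o=observe(); print(o["tcp_pos"],o["joint_pos"].round(2),o["clock"])
print("pL,pR proj",[proj(c,p) for p in((.4737,.408,.064),(.4805,.3803,.064))])
E
```

```text
clock: 0.95
tcp_pos: [0.3515, -0.168, 0.2312]
orientation: [0.994, 0.111, 0.0, 0.0]
ft_force: [0.9, -0.1, -0.1]
gripper_width: -0.002
gripper_force: 0.0
clock: 1.75
tcp_pos: [0.4387, 0.1956, 0.2311]
orientation: [0.991, 0.135, -0.002, -0.012]
ft_force: [1.2, -0.6, 0.7]
gripper_width: 0.0
gripper_force: 0.0
clock: 2.15
tcp_pos: [0.4525, 0.2479, 0.148]
orientation: [0.985, 0.169, -0.01, -0.031]
ft_force: [-1.7, -0.2, -0.7]
gripper_width: 0.0
gripper_force: 0.0
[0.45358233 0.24771253 0.15018703] [ 0.34  0.15 -0.37  1.06  0.06  3.14] 2.2
pL,pR proj [array([118.93166132,  99.49169333]), array([159.58100865, 103.86397238])]
```

View pics/w1.png

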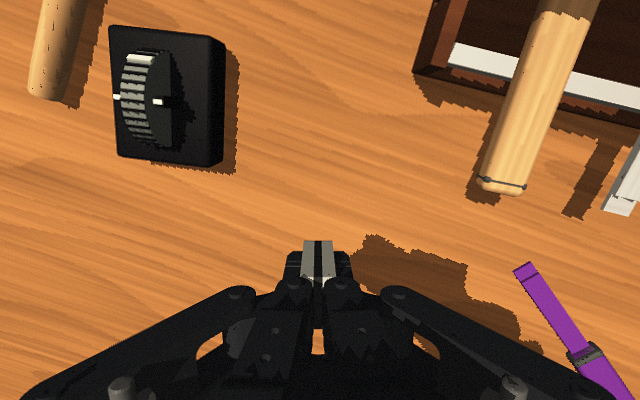

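The wrist picture shows the dimmer with its pointers at (117,97) and (158,102), within 2 px of my projection, and the white line at (140,60). The move stopped short because joint 6 reached its limit, so I'll use a yaw that suits the joint.

```bash
cat >> h.py <<'E'
from scipy.spatial.transform import Rotation as R
O=np.array([.677,.0215]); YS=.104
def S2W(x,y): c,s=np.cos(YS),np.sin(YS); return O+np.array([c*x-s*y,s*x+c*y])
def W2S(p): c,s=np.cos(YS),np.sin(YS); d=np.array(p)[:2]-O; return np.array([c*d[0]+s*d[1],-s*d[0]+c*d[1]])
def go(x,y,z,yaw):
    "remaining shift in cm and turn in deg"
    from plant import observe
    o=observe(); q=R.from_quat([np.cos(yaw/2),np.sin(yaw/2),0,0])
    print("d",((np.array([x,y,z])-o["tcp_pos"])*100).round(2),"turn",np.degrees((q*R.from_quat(o["orientation"]).inv()).as_rotvec()).round(1),
     "F",o["ft_force"].round(1),"w",round(o["gripper_width"]*8.54,2),"gf",round(o["gripper_force"],1),"t",round(o["clock"],2),"j",o["joint_pos"].round(2))
E
python3 -c "
from h import *
t=load('pics/top0.npz');w=load('pics/w1.npz')
L=tri((t,(166,229.75)),(w,(117,97)));r=tri((t,(176.5,227.5)),(w,(158,102)));m=tri((t,(170.25,218.75)),(w,(140,60)));print(L,r,m,(L+r)/2)
p=plane(w,(117,97),.064),plane(w,(158,102),.064);print(p)
go(.48,.395,.11,1.79)"
```

```text
[0.4742318  0.40774793 0.06523821] [0.48045622 0.38070572 0.06338256] [0.50353487 0.39611857 0.06733227] [0.47734401 0.39422683 0.06431038]
(array([0.4748802 , 0.40955609, 0.064     ]), array([0.4813393 , 0.38159151, 0.064     ]))
d [ 2.64 14.73 -4.02] turn [-1.6 -3.7 83.1] F [0.1 0.  0.8] w 0.01 gf 0.0 t 2.2 j [ 0.34  0.15 -0.37  1.06  0.06  3.14]
```

```bash
python3 -m creep '[[0.3,2,0,-0.8,-1.9,8],[0.3,2,0,-0.8,-1.8,8],[0.4,2,0,0,0,8.3],[0.4,2,0,0,0,8.3],[0.4,2,0,0,0,8.3],[0.4,2,0,0,0,8.3],[0.4,2,0,0,0,8.3],[0.4,0.7,0,0,0,8.3]]'
python3 -m creep '[[0,0,-1,0,0,8.3],[0,0,-1,0,0,8.3],[0,0,-1,0,0,0],[0,0,0,0,0,0]]'
python3 -c "
from h import *
go(.485,.396,.074,1.79)"
```

```text
clock: 3.0
tcp_pos: [0.4871, 0.3967, 0.1549]
orientation: [0.733, 0.68, 0.014, -0.018]
ft_force: [-0.9, 0.2, -0.1]
gripper_width: 0.0
gripper_force: 0.0
clock: 3.4
tcp_pos: [0.4854, 0.3943, 0.1221]
orientation: [0.631, 0.775, 0.009, -0.02]
ft_force: [0.1, -0.5, 0.2]
gripper_width: 0.004
gripper_force: 0.0
d [-0.04  0.17 -4.81] turn [-2.3 -1.2  0.9] F [ 0.1 -0.5  0.2] w 0.03 gf 0.0 t 3.4 j [ 0.56  0.35 -0.17  1.05  0.04  1.93]
```

```bash
python3 -m creep '[[0,0.1,-1.5,-2.3,-1.2,0.9],[0,0.1,-1.5,0,0,0],[0,0,-1.3,0,0,0],[0,0,-0.3,0,0,0],[0,0,0,0,0,0]]'
python3 -m creep '[[0,0,-0.2,0,0,0],[0,0,0,0,0,0]]'
python3 -m creep '[[0,0,-0.2,0,0,0],[0,0,0,0,0,0]]'; python3 -c "
from h import *
go(.485,.396,.07,1.79)"
```

```text
clock: 3.9
tcp_pos: [0.4852, 0.3965, 0.0755]
orientation: [0.624, 0.781, -0.0, 0.0]
ft_force: [-0.6, -0.3, 0.2]
gripper_width: -0.002
gripper_force: 0.0
clock: 4.1
tcp_pos: [0.4863, 0.3973, 0.0749]
orientation: [0.624, 0.781, 0.001, 0.001]
ft_force: [-0.7, -1.0, 0.8]
gripper_width: 0.0
gripper_force: 0.0
clock: 4.3
tcp_pos: [0.4859, 0.3972, 0.0726]
orientation: [0.624, 0.781, 0.001, 0.001]
ft_force: [0.3, 0.3, 0.2]
gripper_width: -0.005
gripper_force: 0.0
d [-0.09 -0.12 -0.26] turn [-0.   0.1 -0.2] F [0.3 0.3 0.2] w -0.04 gf 0.0 t 4.3 j [ 0.58  0.4  -0.21  0.96 -0.    1.93]
```

```bash
python3 -m creep '[[0,0,-0.2,0,0,0],[0,0,0,0,0,0]]'
python3 -m creep '[[0,0,-0.2,0,0,0],[0,0,0,0,0,0]]'
python3 -m creep '[[0,0,-0.1,0,0,0],[0,0,0,0,0,0]]'
```

```text
clock: 4.5
tcp_pos: [0.4857, 0.3971, 0.0703]
orientation: [0.624, 0.781, 0.001, 0.001]
ft_force: [-0.5, -0.5, -0.3]
gripper_width: 0.001
gripper_force: 0.0
clock: 4.7
tcp_pos: [0.4871, 0.3976, 0.0699]
orientation: [0.624, 0.781, 0.002, 0.002]
ft_force: [-0.1, -1.0, 5.3]
gripper_width: 0.002
gripper_force: 2.5
clock: 4.9
tcp_pos: [0.488, 0.3978, 0.0698]
orientation: [0.624, 0.781, 0.003, 0.002]
ft_force: [1.4, -1.3, 8.2]
gripper_width: 0.004
gripper_force: 3.8
```

```bash
python3 -m creep '[[-0.3,-0.07,0,0,0,0],[-0.3,-0.07,0,0,0,0],[-0.3,-0.07,0,0,0,0],[-0.3,-0.07,0,0,0,0],[-0.3,-0.07,0,0,0,0],[-0.3,-0.07,0,0,0,0],[0,0,0,0,0,0]]'
python3 -m creep '[[0,0,1.5,0,0,0],[0,0,2,0,0,0],[0,0,2,0,0,0],[-3,0,2,0,0,0],[-4,0,0,0,0,0],[-4,0,0,0,0,0],[0,0,0,0,0,0]]'
python3 - <<'E'
from h import *
M=np.zeros((480,800,3),np.uint8)
s=snap("side","s2");t=snap("top","t2");w=snap("wrist","w2")
a=crop(s,200,290,272,350,5);M[:300,:360]=a
a=crop(t,150,200,210,260,4);M[:240,370:610]=a
cv2.imwrite("pics/m2.png",M);cv2.imwrite("pics/w2.png",crop(w,0,0,640,400,1))
print(proj(w,(.4773,.3945,.07)))
go(.485,.397,.0745,1.79)
E
```

```text
clock: 5.6
tcp_pos: [0.4695, 0.3935, 0.0696]
orientation: [0.624, 0.781, 0.002, 0.002]
ft_force: [-0.5, -2.0, 7.5]
gripper_width: -0.0
gripper_force: 3.7
clock: 6.3
tcp_pos: [0.3526, 0.3917, 0.1424]
orientation: [0.623, 0.783, -0.001, -0.0]
ft_force: [0.0, 0.2, 0.5]
gripper_width: 0.003
gripper_force: 0.0
[481.06973455 246.63245279]
d [12.66  0.35 -6.87] turn [-0.1  0.2 -0.3] F [-0.2  0.4  0.1] w -0.01 gf 0.0 t 6.45 j [ 0.71  0.18 -0.35  1.04 -0.    2.06]
```

View pics/m2.png

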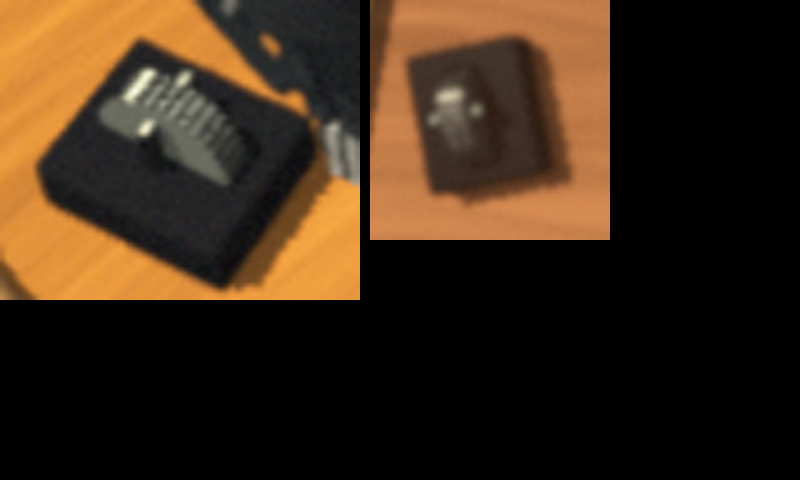

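The white line has moved toward the pointers: top (170,223.8), side (228.2,306.8).

```bash
python3 - <<'E'
from h import *
s=load("pics/s2.npz");t=load("pics/t2.npz")
m=tri((t,(170,223.75)),(s,(228.2,306.8)));d=m-[.4773,.3942,.035];x=d[0]*.975+d[1]*.22
print(m,x,np.arctan2(x,d[2]),np.arcsin(x/.035))
E
```

```text
[0.49062425 0.39670533 0.0680426 ] 0.013542312306284214 0.3889636623489562 0.39729256871449853
```

```bash
python3 -m creep '[[4,0.1,0,0,0,0],[4,0.1,0,0,0,0],[4,0.1,-1,0,0,0],[0.6,0,-2,0,0,0],[0,0,-2,0,0,0],[0,0,-1.8,0,0,0],[0,0,0,0,0,0]]'
python3 -m creep '[[0,0,-0.2,0,0,0],[0,0,-0.2,0,0,0],[0,0,-0.2,0,0,0],[0,0,0,0,0,0]]'
python3 -m creep '[[0,0,-0.2,0,0,0],[0,0,0,0,0,0]]'
```

```text
clock: 7.15
tcp_pos: [0.4835, 0.3944, 0.0714]
orientation: [0.625, 0.781, -0.002, -0.0]
ft_force: [-0.5, -0.0, -0.5]
gripper_width: -0.002
gripper_force: 0.0
clock: 7.55
tcp_pos: [0.4851, 0.3967, 0.0701]
orientation: [0.624, 0.781, 0.002, 0.001]
ft_force: [0.1, -0.3, 2.4]
gripper_width: 0.001
gripper_force: 1.3
clock: 7.75
tcp_pos: [0.4866, 0.3971, 0.0698]
orientation: [0.624, 0.781, 0.003, 0.002]
ft_force: [0.6, -1.9, 9.3]
gripper_width: -0.001
gripper_force: 4.8
```

```bash
python3 -m creep '[[-0.3,-0.07,0,0,0,0],[-0.3,-0.07,0,0,0,0],[-0.3,-0.07,0,0,0,0],[-0.3,-0.07,0,0,0,0],[-0.2,-0.04,0,0,0,0],[0,0,0,0,0,0]]'
python3 -m creep '[[0,0,1.5,0,0,0],[0,0,2,0,0,0],[0,0,2,0,0,0],[-3,0,2,0,0,0],[-4,0,0,0,0,0],[-4,0,0,0,0,0],[0,0,0,0,0,0]]'
python3 - <<'E'
from h import *
M=np.zeros((300,800,3),np.uint8)
s=snap("side","s3");t=snap("top","t3");w=snap("wrist","w3")
a=crop(s,200,290,272,350,5);M[:300,:360]=a
a=crop(t,150,200,210,260,4);M[:240,370:610]=a
u,v=proj(w,(.4773,.3945,.07)).astype(int); print(u,v); a=crop(w,u-45,v-60,u+45,v+60,2);M[:a.shape[0],615:615+a.shape[1]]=a
cv2.imwrite("pics/m3.png",M)
go(.45,0,.2,.104)
E
```

```text
clock: 8.35
tcp_pos: [0.4723, 0.3939, 0.0697]
orientation: [0.624, 0.781, 0.003, 0.002]
ft_force: [-1.1, -1.4, 10.2]
gripper_width: 0.001
gripper_force: 4.8
clock: 9.05
tcp_pos: [0.3544, 0.3915, 0.1415]
orientation: [0.623, 0.783, -0.001, -0.0]
ft_force: [0.4, -0.3, 0.1]
gripper_width: 0.003
gripper_force: 0.0
479 246
d [  8.97 -39.33   5.78] turn [  0.1   0.2 -96.9] F [-0.  -0.1 -0.2] w 0.01 gf 0.0 t 9.2 j [ 0.71  0.18 -0.35  1.04 -0.    2.06]
```

View pics/m3.png

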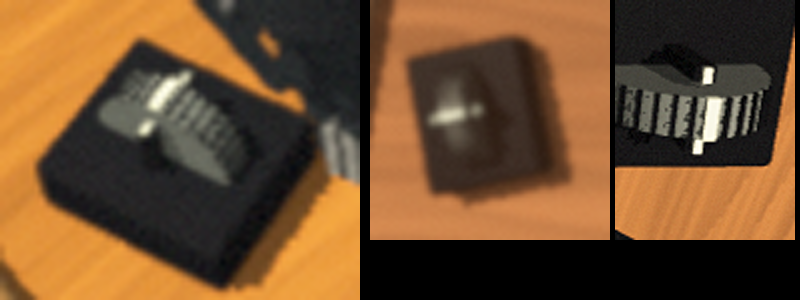

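```bash
python3 - <<'E'
from h import *
s=load("pics/s3.npz");t=load("pics/t3.npz");w=load("pics/w3.npz")
B=np.array([.975,.22])
wp=lambda x,y:(479-45+(x-615)/2,246-60+y/2)
tp=lambda x,y:(150+(x-370)/4,200+y/4); sp=lambda x,y:(200+x/5,290+y/5)
def f(n,c,m,a,b):
    M=plane(c,m,.07)[:2];P=(plane(c,a,.064)[:2]+plane(c,b,.064)[:2])/2; print(n,M,P,"off mm",(M-P)@B*1e3)
f("w",w,wp(712,118),wp(708,75),wp(697,147)); f("t",t,tp(453,115),tp(433,121),tp(475,108)); f("s",s,sp(163,96),sp(147,128),sp(185,78))
E
```

```text
w [0.47904732 0.39603366] [0.47853545 0.39581208] off mm 0.547820819820698
t [0.4760585  0.39236944] [0.47643168 0.39398867] off mm -0.7200831066802943
s [0.47858357 0.39595423] [0.47853932 0.39521522] off mm 0.20573154265279198
```

The white line sits between the pointers, within 0.7 mm in all three views, so the wheel is done. Next is the stand.

```bash
python3 -m creep '[[1.5,-3.5,1,0,0,8.3],[1.5,-3.5,1,0,0,8.3],[1.5,-3.5,1,0,0,8.3],[1.5,-3.5,0,0,0,8.3],[1.5,-3.5,0,0,0,8.3],[1.5,-3.5,0,0,0,8.3],[1.5,-3.5,0,0,0,8.3],[1.5,-3.5,0,0,0,8.3]]' 5
python3 -m creep '[[1,-3,0,0,0,8.3],[1,-2,0,0,0,8.3],[0,0,0,0,0,0],[0,0,0,0,0,0]]'
python3 - <<'E'
from h import *
w=snap("wrist","w4");cv2.imwrite("pics/w4.png",crop(w,0,0,640,400,1)); go(.6069,.0675,.15,3.2456)
for x,y in((-.151,.0533),(-.1558,-.0459),(-.1568,-.151)): print(proj(w,[*S2W(x,y),.063]).round(), proj(w,[*S2W(-.07,y),.066]).round())
E
```

```text
clock: 10.0
tcp_pos: [0.481, 0.1131, 0.172]
orientation: [0.097, 0.995, 0.001, 0.001]
ft_force: [1.7, 1.1, -0.1]
gripper_width: 0.588
gripper_force: 0.0
clock: 10.4
tcp_pos: [0.4999, 0.0645, 0.1716]
orientation: [-0.044, 0.999, 0.001, 0.0]
ft_force: [-0.3, -0.4, -0.0]
gripper_width: 0.589
gripper_force: 0.0
d [10.76  0.24 -2.15] turn [-0.1 -0.   0.9] F [-0.7 -0.1 -0.1] w 5.01 gf 0.0 t 10.45 j [-0.    0.1  -0.37  1.1   0.   -0.09]
[307. 223.] [309. 311.]
[185. 220.] [196. 313.]
[ 56. 221.] [ 77. 315.]
```

View pics/w4.png

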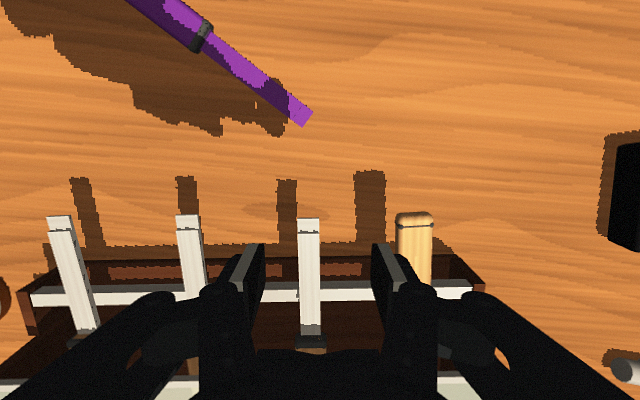

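The wrist view looks back over the stand: tips at (59,215), (187,216) and (308,218) agree with the projections to about 5 px, and chisel_d's butt is at (415,218). The fingers straddle chisel 1. I'll grip its blade in the gap between the front rail and the guard.

```bash
python3 - <<'E'
from h import *
t=load('pics/t3.npz');w=load('pics/w4.npz')
for a,b in(((294.7,213.7),(308,219)),((330.7,212),(187,217)),((368.7,209),(60,216))): 
    X=tri((t,a),(w,b));print(X,W2S(X),W2S(plane(w,b,.063)))
E
python3 -m creep '[[3.6,0.1,0,0,0,0.9],[3.6,0.1,0,0,0,0],[3.7,0.1,-1,0,0,0],[0,0,-2,0,0,0],[0,0,-2,0,0,0],[0,0,0,0,0,0]]'
python3 -c "
from h import *
go(*S2W(-.062,.053),.048,3.2456)"
```

```text
[0.52109432 0.05917616 0.05251606] [-0.15115204  0.05365757] [-0.15469546  0.05448361]
[ 0.52659786 -0.04129611  0.05676577] [-0.15610852 -0.04684317] [-0.15819047 -0.04416395]
[ 0.53585777 -0.14736608  0.05480418] [-0.15791005 -0.15330133] [-0.16091496 -0.14659675]
clock: 11.05
tcp_pos: [0.6051, 0.0694, 0.118]
orientation: [-0.054, 0.999, 0.001, -0.003]
ft_force: [-0.5, -1.0, -0.4]
gripper_width: 0.585
gripper_force: 0.0
d [ 0.48 -0.17 -7.  ] turn [-0.1 -0.4 -0.2] F [-0.5 -1.  -0.4] w 5.0 gf 0.0 t 11.05 j [ 0.01  0.33 -0.2   1.05  0.   -0.1 ]
```

```bash
python3 -m creep '[[0.4,-0.1,-2,0,0,0],[0,0,-2,0,0,0],[0,0,-2,0,0,0],[0,0,-0.8,0,0,0],[0,0,0,0,0,0]]'
python3 -c "
from h import *
go(*S2W(-.062,.053),.048,3.2456)"
python3 -m creep '[[0,0,0,0,0,0],[0,0,0,0,0,0],[0,0,0,0,0,0],[0,0,0,0,0,0]]' 0
python3 -c "
from h import *
go(*S2W(-.062,.053),.048,3.2456)"
```

```text
clock: 11.55
tcp_pos: [0.6108, 0.0678, 0.0529]
orientation: [-0.054, 0.999, 0.001, -0.001]
ft_force: [-0.6, -0.1, -0.4]
gripper_width: 0.584
gripper_force: 0.0
d [-0.1  -0.   -0.49] turn [-0.1 -0.1 -0.2] F [-0.6 -0.1 -0.4] w 4.99 gf 0.0 t 11.55 j [ 0.    0.4  -0.25  0.92  0.   -0.1 ]
clock: 11.95
tcp_pos: [0.6132, 0.0674, 0.0552]
orientation: [-0.053, 0.999, 0.001, 0.001]
ft_force: [-1.0, 0.5, 6.5]
gripper_width: 0.185
gripper_force: 59.0
d [-0.34  0.04 -0.72] turn [-0.1  0.2 -0.2] F [-1.   0.5  6.5] w 1.58 gf 59.0 t 11.95 j [ 0.    0.4  -0.25  0.92  0.   -0.1 ]
```

```bash
python3 -m creep '[[0,0,0.7,0,0,0],[0,0,0.3,0,0,0],[-1,-0.1,0,0,0,0],[-1.5,-0.16,0,0,0,0],[-1.5,-0.16,0,0,0,0],[-1,-0.1,0,0,0,0],[0,0,0,0,0,0]]'
python3 - <<'E'
from h import *
go(*S2W(-.112,.053),.055,3.2456)
w=snap("wrist","w5");t=snap("top","t5");s=snap("side","s5")
M=np.zeros((520,800,3),np.uint8)
a=crop(w,120,100,520,400,1);M[:300,:400]=a
a=crop(t,225,150,391,240,2);M[300:480,:332]=a
a=crop(s,205,135,365,260,2);M[:250,400:720]=a
cv2.imwrite("pics/m5.png",M)
E
```

```text
clock: 12.65
tcp_pos: [0.5592, 0.062, 0.0627]
orientation: [-0.053, 0.999, 0.001, -0.002]
ft_force: [-0.5, 0.0, -1.1]
gripper_width: 0.188
gripper_force: 58.8
d [ 0.09  0.06 -0.77] turn [-0.1 -0.2 -0.2] F [-0.5  0.  -1.1] w 1.61 gf 58.8 t 12.65 j [-0.01  0.31 -0.36  0.9   0.   -0.11]
```

View pics/m5.png

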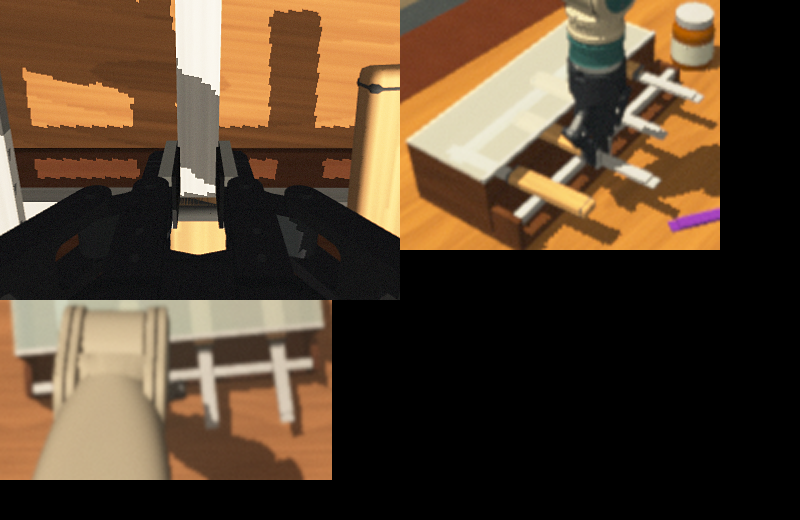

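The blade is gripped at (197,170) in the crop, and the chisel is pulled 50 mm out with its handle still on both rails. I'll lower it, release, and regrip on the handle.

```bash
python3 -m creep '[[0,0,-0.3,0,0,0],[0,0,-0.3,0,0,0],[0,0,-0.1,0,0,0],[0,0,0,0,0,0]]'
python3 -m creep '[[0,0,0,0,0,0],[0,0,0,0,0,0],[0,0,1.5,0,0,0],[0,0,2.5,0,0,0],[0,0,2,0,0,0],[2.5,0.26,0,0,0,0],[2.5,0.26,0,0,0,0],[0,0,0,0,0,0]]' 5
python3 - <<'E'
from h import *
go(*S2W(-.062,.053),.05,3.2456)
w=snap("wrist","w6");cv2.imwrite("pics/w6.png",crop(w,120,60,520,400,1))
E
```

```text
clock: 13.2
tcp_pos: [0.5618, 0.0621, 0.0559]
orientation: [-0.053, 0.999, 0.001, -0.0]
ft_force: [-0.1, -0.1, -2.2]
gripper_width: 0.194
gripper_force: 41.1
clock: 14.0
tcp_pos: [0.6159, 0.0673, 0.1177]
orientation: [-0.053, 0.999, 0.001, 0.003]
ft_force: [-0.4, 0.1, 0.1]
gripper_width: 0.585
gripper_force: 0.0
d [-0.61  0.05 -6.77] turn [-0.1  0.3 -0.2] F [-0.4  0.1  0.1] w 4.99 gf 0.0 t 14.0 j [ 0.    0.34 -0.19  1.04  0.   -0.1 ]
```

View pics/w6.png

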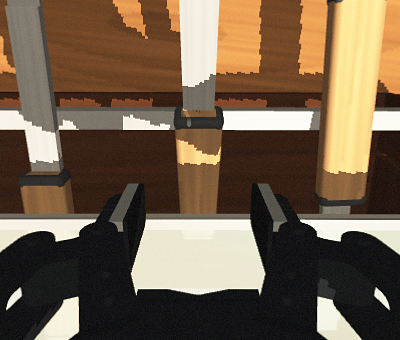

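```bash
python3 -m creep '[[-0.4,0,-2,0,0,0],[0,0,-2,0,0,0],[0,0,-2,0,0,0],[0,0,-0.7,0,0,0],[0,0,0,0,0,0]]'
python3 -m creep '[[0,0,0,0,0,0],[0,0,0,0,0,0],[0,0,0,0,0,0],[0,0,0.8,0,0,0],[0,0,0.8,0,0,0],[0,0,0,0,0,0]]' 0
python3 -c "
from h import *
go(*S2W(-.19,.053),.125,3.2456)"
```

```text
clock: 14.55
tcp_pos: [0.6076, 0.0672, 0.0489]
orientation: [-0.053, 0.999, 0.001, -0.0]
ft_force: [2.4, 1.0, -1.7]
gripper_width: 0.581
gripper_force: 0.9
clock: 15.15
tcp_pos: [0.6085, 0.0672, 0.067]
orientation: [-0.053, 0.999, 0.001, 0.001]
ft_force: [0.6, 0.2, 0.3]
gripper_width: 0.318
gripper_force: 60.4
d [-12.6   -1.27   5.8 ] turn [-0.1  0.1 -0.2] F [0.6 0.2 0.3] w 2.72 gf 60.4 t 15.15 j [ 0.    0.38 -0.25  0.94  0.   -0.1 ]
```

```bash
python3 -m creep '[[-1.5,-0.16,0,0,0,0],[-2,-0.21,0,0,0,0],[-2.5,-0.26,0,0,0,0],[-2.5,-0.26,0,0,0,0],[-2.5,-0.26,0,0,0,0],[-1.5,-0.16,0,0,0,0],[0,0,2,0,0,0],[0,0,2.5,0,0,0]]'
python3 -m creep '[[0,0,1.5,0,0,0],[0,0,0,0,0,-5],[0,0,0,0,0,-8.5],[0,0,0,0,0,-8.5],[0,0,0,0,0,-8.5],[0,0,0,0,0,-8.5],[0,0,0,0,0,-8.5],[0,0,0,0,0,-8.5]]'
python3 - <<'E'
from h import *
go(*S2W(-.19,.053),.125,.104)
w=snap("wrist","w7");s=snap("side","s7")
M=np.zeros((400,800,3),np.uint8);M[:200,:320]=crop(w,0,0,640,400,.5);M[:400,330:730]=crop(s,180,80,460,360,400/280)
cv2.imwrite("pics/m7.png",M)
E
```

```text
clock: 15.95
tcp_pos: [0.4805, 0.0541, 0.11]
orientation: [-0.053, 0.999, 0.001, -0.002]
ft_force: [-0.2, 0.7, -0.5]
gripper_width: 0.314
gripper_force: 61.4
clock: 16.75
tcp_pos: [0.4823, 0.0541, 0.1254]
orientation: [0.424, 0.905, 0.001, 0.0]
ft_force: [0.5, 0.2, -1.8]
gripper_width: 0.313
gripper_force: 61.4
d [ 0.03  0.04 -0.04] turn [ 0.000e+00  1.000e-01 -1.238e+02] F [ 0.5  0.2 -1.8] w 2.67 gf 61.4 t 16.75 j [-0.02  0.11 -0.46  0.99  0.    0.85]
```

View pics/m7.png

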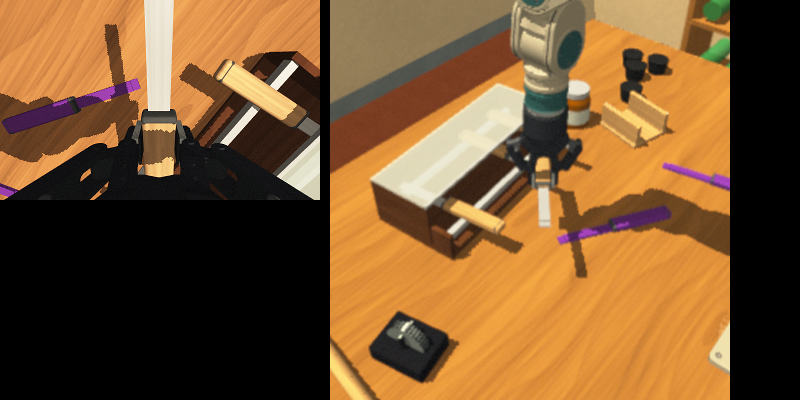

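The chisel is held straight and level, with its tip at (544,222) in the side crop. I'll finish the half turn.

```bash
python3 -m creep '[[0,0,0,0,0,-8.5],[0,0,0,0,0,-8.5],[0,0,0,0,0,-8.5],[0,0,0,0,0,-8.5],[0,0,0,0,0,-8.5],[0,0,0,0,0,-8.5],[0,0,0,0,0,-8.5],[0,0,0,0,0,-8.5]]'
python3 -m creep '[[0,0,0,0,0,-8.5],[0,0,0,0,0,-8.5],[0,0,0,0,0,-8.5],[0,0,0,0,0,-8.5],[0,0,0,0,0,-8.5],[0,0,0,0,0,-8.5],[0,0,0,0,0,-4.8],[0,0,0,0,0,0]]'
python3 - <<'E'
from h import *
go(*S2W(-.19,.053),.068,.104)
w=snap("wrist","w8");s=snap("side","s8")
M=np.zeros((400,800,3),np.uint8);M[:300,:480]=crop(w,0,0,640,400,.75);M[:200,490:690]=crop(s,240,120,380,260,200/140)
cv2.imwrite("pics/m8.png",M)
E
```

```text
clock: 17.65
tcp_pos: [0.4825, 0.0541, 0.1254]
orientation: [0.857, 0.515, 0.0, 0.001]
ft_force: [0.8, 0.0, -1.1]
gripper_width: 0.317
gripper_force: 61.4
clock: 18.45
tcp_pos: [0.4826, 0.0541, 0.1254]
orientation: [0.998, 0.057, -0.0, 0.001]
ft_force: [-0.1, -0.6, -1.7]
gripper_width: 0.314
gripper_force: 61.4
d [-0.01  0.04 -5.74] turn [ 0.1 -0.  -0.5] F [-0.1 -0.6 -1.7] w 2.68 gf 61.4 t 18.45 j [-0.02  0.12 -0.46  0.99 -0.    3.01]
```

View pics/m8.png

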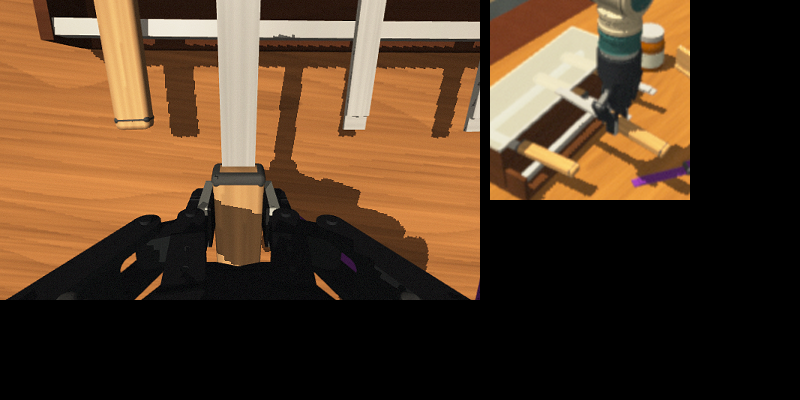

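```bash
python3 - <<'E'
from h import *
from plant import observe
w=load('pics/w8.npz');tc=W2S(observe()["tcp_pos"])
print(tc,W2S(plane(w,(317,224),.150))-tc, W2S(plane(w,(317,218),.142))-tc)
E
python3 -m creep '[[-2,-0.2,0,0,0,0],[-1.5,-0.16,0,0,0,0],[0,0,-2,0,0,0],[0,0,-2,0,0,0],[0,0,-1.8,0,0,0],[0,0,0,0,0,0]]'
python3 -c "
from h import *
go(*S2W(-.062,.053),.068,.104)"
```

```text
[-0.18988309  0.05262732] [0.02540992 0.00177973] [0.02508932 0.00177071]
clock: 19.15
tcp_pos: [0.4447, 0.0506, 0.0653]
orientation: [0.998, 0.056, -0.003, 0.001]
ft_force: [-1.3, -0.5, -1.6]
gripper_width: 0.318
gripper_force: 61.4
d [16.51  1.72  0.27] turn [ 0.1 -0.3 -0.4] F [-1.3 -0.5 -1.6] w 2.71 gf 61.4 t 19.15 j [-0.03  0.13 -0.6   0.85 -0.    3.  ]
```

```bash
python3 -m creep '[[2,0.2,0.3,0,0,-0.4],[3,0.31,0,0,0,0],[3,0.31,0,0,0,0],[3,0.31,0,0,0,0],[2.5,0.26,0,0,0,0],[2,0.2,0,0,0,0],[1,0.1,0,0,0,0],[0,0,0,0,0,0]]'
python3 -c "
from h import *
go(*S2W(-.061,.053),.051,.104)"
```

```text
clock: 19.95
tcp_pos: [0.6143, 0.0675, 0.0711]
orientation: [0.999, 0.052, 0.001, 0.001]
ft_force: [0.2, -1.1, -1.3]
gripper_width: 0.314
gripper_force: 61.4
d [-0.35  0.04 -2.01] turn [ 0.1  0.1 -0. ] F [ 0.2 -1.1 -1.3] w 2.68 gf 61.4 t 19.95 j [ 0.01  0.39 -0.23  0.95 -0.    3.04]
```

```bash
python3 -m creep '[[-0.2,0,-0.6,0,0,0],[0,0,-0.6,0,0,0],[0,0,-0.6,0,0,0],[0,0,0,0,0,0]]'
python3 -m creep '[[0,0,0,0,0,0],[0,0,0,0,0,0],[0,0,2,0,0,0],[0,0,3,0,0,0],[-2,0,3,0,0,0],[-3,-1,1,0,0,0],[-3,-2,0,0,0,0],[-3,-2,0,0,0,0]]' 5
python3 - <<'E'
from h import *
w=snap("wrist","w9");t=snap("top","t9")
cv2.imwrite("pics/w9.png",crop(w,0,0,640,400,1)); go(*S2W(-.062,-.046),.12,.104)
for x,y in((.075,.053),(-.165,.053)): print(proj(w,[*S2W(x,y),.07]))
E
```

```text
clock: 20.35
tcp_pos: [0.611, 0.0676, 0.0548]
orientation: [0.999, 0.052, 0.001, 0.001]
ft_force: [-2.2, 0.5, 11.1]
gripper_width: 0.313
gripper_force: 64.4
clock: 21.15
tcp_pos: [0.4996, 0.0172, 0.1424]
orientation: [0.999, 0.052, 0.0, 0.001]
ft_force: [-0.2, -0.6, 0.9]
gripper_width: 0.586
gripper_force: 0.0
d [12.48 -4.71 -2.09] turn [ 0.1 -0.3  0.2] F [-0.6  0.3 -0.5] w 5.0 gf 0.0 t 21.25 j [-0.1   0.12 -0.42  1.04 -0.    2.94]
[ 237.88385392 -296.72197442]
[262.3760749  193.87560037]
```

View pics/w9.png

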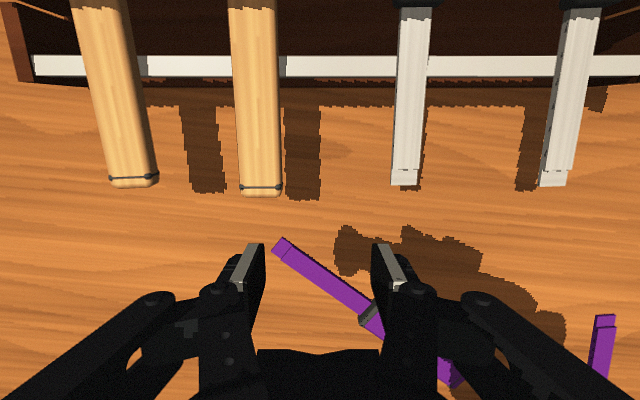

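Chisel 1 now lies handle outwards, butt at (262,193), parallel to chisel_d (butt at (133,184)). The remaining tips are at (404,186) and (553,187).

```bash
python3 - <<'E'
from h import *
w=load('pics/w9.npz')
for n,p,z in(("tip2",(404,186),.063),("2rail",(411,65),.066),("tip3",(553,187),.063),("3rail",(575,65),.066),("butt1",(262,194),.068),("1rail",(258,65),.076),("buttd",(134,186),.068),("railedge",(330,76),.06),("railback",(330,55),.06)):
    print(n,W2S(plane(w,p,z)))
E
```

```text
tip2 [-0.16115223 -0.045603  ]
2rail [-0.08255452 -0.04335647]
tip3 [-0.16193565 -0.15012155]
3rail [-0.08282711 -0.14573248]
butt1 [-0.16561654  0.0536099 ]
1rail [-0.08376669  0.05084755]
buttd [-0.15993951  0.14080689]
railedge [-0.08845964  0.00711688]
railback [-0.07591432  0.00725747]
```

```bash
sed -i 's/O=np.array(\[.677,.0215\])/O=np.array([.6795,.0218])/' h.py
python3 -c "
from h import *
go(*S2W(-.066,-.043),.05,.104)"
```

```text
d [12.31 -4.43 -9.09] turn [ 0.1 -0.3  0.2] F [-0.6  0.3 -0.5] w 5.0 gf 0.0 t 21.25 j [-0.1   0.12 -0.42  1.04 -0.    2.94]
```

```bash
python3 -m creep '[[3,-1,0,0,0,0],[3,-1,0,0,0,0],[3,-1.2,0,0,0,0],[3,-1.2,0,0,0,0],[0,0,-2,0,0,0],[0,0,-2,0,0,0],[0,0,0,0,0,0]]' 5
python3 -c "
from h import *
go(*S2W(-.066,-.043),.05,.104)"
```

```text
clock: 21.95
tcp_pos: [0.6184, -0.026, 0.0985]
orientation: [0.999, 0.052, -0.003, 0.0]
ft_force: [-1.1, 0.2, -0.3]
gripper_width: 0.585
gripper_force: 0.0
d [-0.01 -0.18 -4.85] turn [ 0.  -0.4  0. ] F [-1.1  0.2 -0.3] w 5.0 gf 0.0 t 21.95 j [-0.15  0.37 -0.2   1.01 -0.    2.89]
```

```bash
python3 -m creep '[[0,0,-1.6,0,0,0],[0,0,-1.6,0,0,0],[0,0,-1.3,0,0,0],[0,0,0,0,0,0]]' 5
python3 -c "
from h import *
go(*S2W(-.066,-.043),.05,.104)"
python3 -m creep '[[0,0,0,0,0,0],[0,0,0,0,0,0],[0,0,0,0,0,0],[0,0,0,0,0,0]]' 0
python3 -c "
from h import *
go(*S2W(-.066,-.043),.05,.104)"
```

```text
clock: 22.35
tcp_pos: [0.6192, -0.0261, 0.0556]
orientation: [0.999, 0.052, -0.002, 0.001]
ft_force: [-0.4, 0.9, -0.4]
gripper_width: 0.583
gripper_force: 0.0
d [-0.09 -0.17 -0.56] turn [ 0.1 -0.2  0. ] F [-0.4  0.9 -0.4] w 4.98 gf 0.0 t 22.35 j [-0.15  0.41 -0.24  0.93 -0.    2.89]
clock: 22.75
tcp_pos: [0.6219, -0.0268, 0.0588]
orientation: [0.999, 0.052, 0.001, 0.001]
ft_force: [-0.3, -1.1, 4.2]
gripper_width: 0.189
gripper_force: 59.1
d [-0.36 -0.1  -0.88] turn [0.1 0.1 0. ] F [-0.3 -1.1  4.2] w 1.61 gf 59.1 t 22.75 j [-0.15  0.41 -0.23  0.93 -0.    2.89]
```

```bash
python3 -m creep '[[0,0,0.6,0,0,0],[0,0,0.3,0,0,0],[-1,-0.1,0,0,0,0],[-1.2,-0.12,0,0,0,0],[-1.2,-0.12,0,0,0,0],[-0.8,-0.1,0,0,0,0],[0,0,0,0,0,0],[0,0,0,0,0,0]]'
python3 -c "
from h import *
from plant import observe
print(W2S(observe()['tcp_pos']))
go(*S2W(-.1045,-.043),.055,.104)"
python3 -m creep '[[0,0,-0.4,0,0,0],[0,0,-0.3,0,0,0],[0,0,-0.1,0,0,0],[0,0,0,0,0,0]]'
python3 -m creep '[[0,0,0,0,0,0],[0,0,0,0,0,0],[0,0,1.5,0,0,0],[0,0,2.5,0,0,0],[0,0,2,0,0,0],[2,0.2,0,0,0,0],[1.8,0.2,0,0,0,0],[0,0,0,0,0,0]]' 5
python3 - <<'E'
from h import *
go(*S2W(-.064,-.043),.049,.104)
s=snap("side","s10");w=snap("wrist","w10")
# grey blade of chisel 2 in side: look near projected tip
for x in(-.2055,):
  print(proj(s,[*S2W(x,-.043),.063]))
E
```

```text
clock: 23.55
tcp_pos: [0.5788, -0.0311, 0.0665]
orientation: [0.999, 0.052, 0.0, 0.001]
ft_force: [-0.6, -0.1, -1.7]
gripper_width: 0.184
gripper_force: 58.7
[-0.10563856 -0.04213782]
d [ 0.12 -0.07 -1.15] turn [0.1 0.  0.1] F [-0.6 -0.1 -1.7] w 1.57 gf 58.7 t 23.55 j [-0.16  0.33 -0.32  0.91 -0.    2.87]
clock: 23.95
tcp_pos: [0.5795, -0.031, 0.0588]
orientation: [0.999, 0.052, 0.0, 0.001]
ft_force: [-0.5, 0.4, 3.1]
gripper_width: 0.185
gripper_force: 59.0
clock: 24.75
tcp_pos: [0.6194, -0.027, 0.1189]
orientation: [0.999, 0.052, 0.002, 0.001]
ft_force: [-0.2, 0.3, 0.2]
gripper_width: 0.587
gripper_force: 0.0
d [ 0.09 -0.06 -6.99] turn [0.1 0.2 0. ] F [-0.2  0.3  0.2] w 5.01 gf 0.0 t 24.75 j [-0.15  0.34 -0.18  1.04 -0.    2.89]
[350.27399464 208.85187425]
```

```bash
python3 -m creep '[[0,0,-2,0,0,0],[0,0,-2,0,0,0],[0,0,-2,0,0,0],[0,0,-0.7,0,0,0],[0,0,0,0,0,0],[0,0,0,0,0,0]]'
python3 -c "
from h import *
go(*S2W(-.064,-.043),.05,.104)"
python3 -m creep '[[0,0,0,0,0,0],[0,0,0,0,0,0],[0,0,0,0,0,0],[0,0,0.8,0,0,0],[0,0,0.8,0,0,0],[0,0,0,0,0,0]]' 0
python3 -c "
from h import *
go(*S2W(-.22,-.043),.13,.104)"
```

```text
clock: 25.45
tcp_pos: [0.6173, -0.0269, 0.0514]
orientation: [0.999, 0.052, 0.001, 0.001]
ft_force: [4.4, 0.2, -2.8]
gripper_width: 0.582
gripper_force: 2.2
d [ 0.3  -0.07 -0.14] turn [0.1 0.1 0. ] F [ 4.4  0.2 -2.8] w 4.97 gf 2.2 t 25.45 j [-0.15  0.41 -0.25  0.91 -0.    2.89]
clock: 26.05
tcp_pos: [0.616, -0.0268, 0.0679]
orientation: [0.999, 0.052, -0.001, 0.001]
ft_force: [-0.1, -0.0, -1.6]
gripper_width: 0.316
gripper_force: 61.0
d [-15.08  -1.7    6.21] turn [ 0.1 -0.1  0. ] F [-0.1 -0.  -1.6] w 2.7 gf 61.0 t 26.05 j [-0.15  0.39 -0.24  0.95 -0.    2.89]
```

```bash
python3 -m creep '[[-1.5,-0.16,0,0,0,0],[-2,-0.21,0,0,0,0],[-2.5,-0.26,0,0,0,0],[-2.5,-0.26,0,0,0,0],[-2.5,-0.26,0,0,0,0],[-2.5,-0.26,0,0,0,0],[-1.5,-0.16,1.5,0,0,0],[0,0,2.5,0,0,0]]'
python3 -m creep '[[0,0,2,0,0,0],[0,0,0,0,0,5],[0,0,0,0,0,8.5],[0,0,0,0,0,8.5],[0,0,0,0,0,8.5],[0,0,0,0,0,8.5],[0,0,0,0,0,8.5],[0,0,0,0,0,8.5]]'
python3 -m creep '[[0,0,0,0,0,8.5],[0,0,0,0,0,8.5],[0,0,0,0,0,8.5],[0,0,0,0,0,8.5],[0,0,0,0,0,8.5],[0,0,0,0,0,8.5],[0,0,0,0,0,8.5],[0,0,0,0,0,8.5]]'
python3 -m creep '[[0,0,0,0,0,8.5],[0,0,0,0,0,8.5],[0,0,0,0,0,8.5],[0,0,0,0,0,8.5],[0,0,0,0,0,8.5],[0,0,0,0,0,8.5],[0,0,0,0,0,5],[0,0,0,0,0,0]]'
python3 - <<'E'
from h import *
w=snap("wrist","w11")
go(*S2W(-.22,-.048),.068,3.2456)
# column profile along image centre for collar/blade boundary
im=w["image"].astype(int); 
print([ (v,im[v,314:324].mean(0).astype(int).tolist()) for v in range(150,330,8)])
E
```

```text
clock: 26.85
tcp_pos: [0.4604, -0.0416, 0.1051]
orientation: [0.999, 0.051, -0.005, -0.0]
ft_force: [0.1, -0.2, -0.5]
gripper_width: 0.313
gripper_force: 62.1
clock: 27.65
tcp_pos: [0.4653, -0.0423, 0.1267]
orientation: [0.856, 0.517, -0.001, -0.0]
ft_force: [-0.9, 0.7, -1.1]
gripper_width: 0.315
gripper_force: 62.2
clock: 28.45
tcp_pos: [0.4653, -0.0423, 0.1267]
orientation: [0.42, 0.907, 0.0, -0.001]
ft_force: [-0.4, 0.8, -0.7]
gripper_width: 0.311
gripper_force: 62.2
clock: 29.25
tcp_pos: [0.4655, -0.0423, 0.1268]
orientation: [-0.052, 0.999, 0.001, -0.001]
ft_force: [-0.5, -0.2, -2.2]
gripper_width: 0.312
gripper_force: 62.2
d [-0.01 -0.64 -5.89] turn [-0.1 -0.1  0.1] F [ 0.6  0.5 -1.4] w 2.67 gf 62.2 t 29.3 j [-0.23  0.08 -0.49  1.    0.   -0.33]
[(150, [243, 195, 121]), (158, [243, 196, 121]), (166, [243, 195, 122]), (174, [244, 198, 123]), (182, [135, 96, 58]), (190, [126, 89, 54]), (198, [125, 88, 53]), (206, [124, 87, 53]), (214, [123, 86, 51]), (222, [123, 87, 52]), (230, [123, 87, 53]), (238, [123, 86, 52]), (246, [123, 86, 53]), (254, [121, 85, 52]), (262, [122, 86, 53]), (270, [120, 84, 51]), (278, [120, 85, 51]), (286, [118, 81, 49]), (294, [240, 192, 118]), (302, [240, 189, 117]), (310, [113, 95, 76]), (318, [85, 81, 72]), (326, [230, 222, 202])]
```

```bash
python3 - <<'E'
from h import *
from plant import observe
w=load("pics/w11.npz");im=w["image"].astype(int);tc=observe()["tcp_pos"]
h=[(v,im[v,312:326].mean(0).astype(int).tolist()) for v in range(0,150,6)];print(h)
for v in(0,20,40,60,80,100): print(v,W2S(plane(w,(319,v),tc[2]+.019))-W2S(tc))
E
python3 -m creep '[[0,-0.3,-2,0,0,0],[0,-0.2,-2,0,0,0],[0,0,-1.7,0,0,0],[0,0,0,0,0,0]]'
python3 -c "
from h import *
go(*S2W(-.064,-.048),.068,3.2456)"
```

```text
[(0, [219, 140, 72]), (6, [215, 157, 95]), (12, [238, 188, 116]), (18, [132, 101, 73]), (24, [240, 189, 117]), (30, [239, 189, 117]), (36, [239, 189, 117]), (42, [239, 188, 118]), (48, [239, 189, 117]), (54, [239, 188, 116]), (60, [239, 189, 116]), (66, [239, 188, 117]), (72, [239, 189, 117]), (78, [239, 188, 116]), (84, [239, 189, 117]), (90, [241, 193, 120]), (96, [241, 194, 121]), (102, [241, 194, 121]), (108, [241, 193, 119]), (114, [241, 193, 119]), (120, [241, 193, 119]), (126, [241, 193, 119]), (132, [241, 192, 120]), (138, [240, 193, 119]), (144, [241, 192, 119])]
0 [-0.10561342  0.00186368]
20 [-0.09960592  0.0018656 ]
40 [-0.09340491  0.00186755]
60 [-0.08700204  0.00186953]
80 [-0.08038854  0.00187155]
100 [-0.07355512  0.0018736 ]
clock: 29.7
tcp_pos: [0.4638, -0.047, 0.068]
orientation: [-0.051, 0.999, 0.002, -0.003]
ft_force: [-0.3, -0.6, -1.7]
gripper_width: 0.313
gripper_force: 62.2
d [15.7   1.44  0.  ] turn [-0.2 -0.4  0.1] F [-0.3 -0.6 -1.7] w 2.67 gf 62.2 t 29.7 j [-0.24  0.15 -0.56  0.86  0.   -0.34]
```

```bash
python3 -m creep '[[2,0.18,0.2,-0.2,-0.4,0],[3,0.27,0,0,0,0],[3,0.27,0,0,0,0],[3,0.27,0,0,0,0],[2.4,0.23,0,0,0,0],[1.5,0.14,0,0,0,0],[0.6,0.05,0,0,0,0],[0,0,0,0,0,0]]'
python3 -m creep '[[0,0,0,0,0,0],[0,0,0,0,0,0]]'
python3 -c "
from h import *
go(*S2W(-.061,-.048),.052,3.2456)"
```

```text
clock: 30.5
tcp_pos: [0.6226, -0.0335, 0.0729]
orientation: [-0.052, 0.999, -0.001, 0.004]
ft_force: [0.2, -0.5, -1.0]
gripper_width: 0.31
gripper_force: 62.2
clock: 30.7
tcp_pos: [0.6206, -0.0335, 0.0723]
orientation: [-0.051, 0.999, -0.001, 0.003]
ft_force: [0.3, -0.7, -2.2]
gripper_width: 0.313
gripper_force: 62.2
d [ 0.32  0.13 -2.03] turn [0.1 0.3 0.1] F [ 0.3 -0.7 -2.2] w 2.67 gf 62.2 t 30.7 j [-0.16  0.39 -0.23  0.95 -0.   -0.26]
```

```bash
python3 -m creep '[[0.3,0.1,-0.6,0,0,0],[0,0,-0.6,0,0,0],[0,0,-0.6,0,0,0],[0,0,0,0,0,0]]'
python3 -m creep '[[0,0,0,0,0,0],[0,0,0,0,0,0],[0,0,2,0,0,0],[0,0,3,0,0,0],[-2,-0.2,3,0,0,0],[-4,-0.4,1,0,0,0],[-4,-0.4,0,0,0,0],[-4,-0.4,0,0,0,0]]' 5
python3 -m creep '[[-1,-0.1,0,0,0,0],[0,0,0,0,0,0],[0,0,0,0,0,0]]' 0
python3 - <<'E'
from h import *
t=snap("top","t12");s=snap("side","s12");w=snap("wrist","w12")
M=np.zeros((560,800,3),np.uint8);M[:250,:320]=crop(s,205,135,365,260,2);M[:400,330:800]=crop(w,100,0,570,400,1);M[300:560,:320]=crop(t,225,105,385,235,2)
cv2.imwrite("pics/m12.png",M)
go(*S2W(-.205,-.048),.064,3.2456)
E
```

```text
clock: 31.1
tcp_pos: [0.6272, -0.0324, 0.0569]
orientation: [-0.052, 0.999, -0.001, 0.006]
ft_force: [0.4, 1.6, 9.2]
gripper_width: 0.314
gripper_force: 64.9
clock: 31.9
tcp_pos: [0.4835, -0.0467, 0.1443]
orientation: [-0.052, 0.999, -0.001, 0.003]
ft_force: [0.2, -0.1, 0.4]
gripper_width: 0.588
gripper_force: 0.0
clock: 32.2
tcp_pos: [0.4761, -0.0478, 0.1446]
orientation: [-0.052, 0.999, -0.001, 0.004]
ft_force: [0.2, -0.2, 1.2]
gripper_width: 0.076
gripper_force: 0.0
d [ 0.4   0.05 -8.06] turn [0.1 0.5 0. ] F [ 1.1  0.3 -0.1] w -0.02 gf 0.0 t 32.35 j [-0.23  0.08 -0.46  1.03  0.   -0.34]
```

View pics/m12.png

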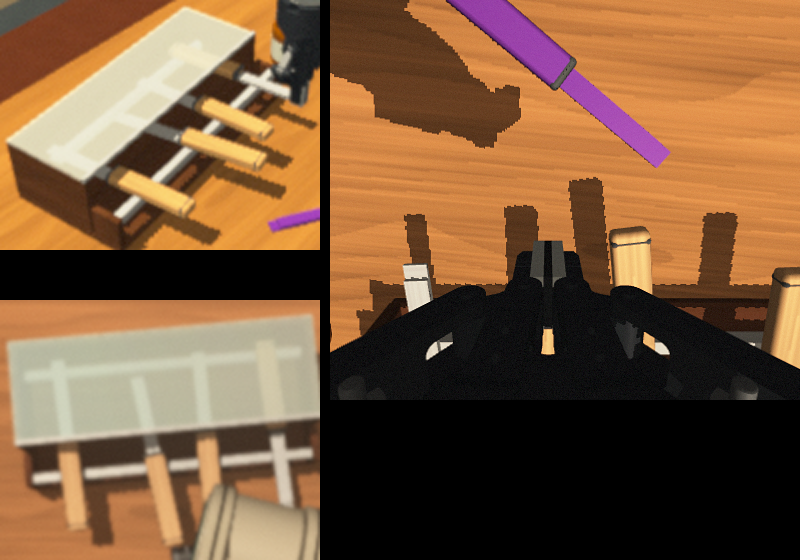

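One chisel was knocked. Chisel 1 now sticks out further and is turned a little: butt at top (310,225), side (336,215), wrist (402,238); tip at top (294,145). Chisel 2 is in place, and chisel 3 still lies blade outwards.

```bash
python3 - <<'E'
from h import *
t=load("pics/t12.npz");s=load("pics/s12.npz");w=load("pics/w12.npz")
def p(n,X): print(n,W2S(X),X[2])
p("c1 butt ts",tri((t,(310,225.5)),(s,(336,215.5)))); p("c1 butt w",plane(w,(402,236),.07)); p("c1 butt tw",tri((t,(310,225.5)),(w,(402,236))))
p("c1 tip t",plane(t,(294,145),.063)); p("c1 collar t",plane(t,(301,177.5),.074))
p("c2 butt s",plane(s,(338.5,200.5),.068)); p("c2 collar t",plane(t,(327.5,170),.07));p("c2 tip t",plane(t,(324.3,132.5),.063))
p("d butt",plane(t,(263.5,217.5),.068));p("d tip",plane(t,(254.5,136.5),.063)); p("railback",plane(t,(290,140.5),.06))
p("tip3 t",plane(t,(369.3,209.5),.063)); p("tip3 w",plane(w,(188,266),.063))
E
```

```text
c1 butt ts [-0.19132066  0.01346635] 0.0733543561583115
c1 butt w [-0.19014347  0.0135315 ] 0.07
c1 butt tw [-0.19058087  0.01355629] 0.07068905153031724
c1 tip t [0.03730489 0.03744525] 0.06299999999999994
c1 collar t [-0.05740945  0.02616034] 0.07399999999999995
c2 butt s [-0.16150606 -0.05003941] 0.06799999999999995
c2 collar t [-0.0427525  -0.04861894] 0.07000000000000006
c2 tip t [ 0.0649636  -0.05035066] 0.06299999999999994
d butt [-0.15698512  0.13838421] 0.06800000000000006
d tip [0.07131761 0.14516753] 0.06299999999999994
railback [0.05182095 0.0475404 ] 0.06000000000000005
tip3 t [-0.16199809 -0.15335691] 0.06299999999999994
tip3 w [-0.16237733 -0.14626899] 0.063
```

Chisel 1's tip is now short of the back rail and it is nearly balanced on the front rail. I won't push it. I'll grip the handle outside the rail, lift it, straighten it, and put it back in at y = 50 mm.

```bash
python3 -c "
from h import *
go(*S2W(-.145,.018),.05,3.3456)"
python3 -m creep '[[2.5,2,0,0,0,5.7],[2.5,2,0,0,0,0],[1.2,2.6,-2,0,0,0],[0,0,-2,0,0,0],[0,0,0,0,0,0],[0,0,0,0,0,0]]' 4
python3 -c "
from h import *
go(*S2W(-.145,.018),.05,3.3456)"
```

```text
d [ 5.68  7.24 -9.46] turn [0.1 0.5 5.7] F [ 1.1  0.3 -0.1] w -0.02 gf 0.0 t 32.35 j [-0.23  0.08 -0.46  1.03  0.   -0.34]
clock: 32.95
tcp_pos: [0.537, 0.0185, 0.104]
orientation: [-0.101, 0.995, -0.001, 0.003]
ft_force: [1.0, -0.3, 0.0]
gripper_width: 0.468
gripper_force: 0.0
d [-0.36  0.61 -5.4 ] turn [0.  0.3 0. ] F [ 1.  -0.3  0. ] w 3.99 gf 0.0 t 32.95 j [-0.09  0.22 -0.38  0.96 -0.   -0.29]
```

```bash
python3 -m creep '[[-0.3,0.6,0,0,0,0],[0,0,-2,0,0,0],[0,0,-2,0,0,0],[0,0,-1.2,0,0,0],[0,0,0,0,0,0],[0,0,0,0,0,0]]' 4
python3 -c "
from h import *
go(*S2W(-.145,.018),.05,3.3456)"
python3 -m creep '[[0,0,0,0,0,0],[0,0,0,0,0,0],[0,0,0,0,0,0],[0,0,0.5,0,0,0],[0,0,0.7,0,0,0],[0,0,0.7,0,0,0],[0,0,0,0,0,0]]' 0
python3 - <<'E'
from h import *
from plant import observe
go(*S2W(-.145,.018),.07,3.2456); print(W2S(observe()["tcp_pos"]))
s=snap("side","s13");t=snap("top","t13")
for k,(c) in enumerate((t,s)):
  for z in(.055,.083): print("tip expected at z",z,proj(c,[*S2W(.048,.0375),z]).round(1))
M=np.zeros((300,800,3),np.uint8);M[:300,:384]=crop(s,265,150,345,212,4.8)[:300];M[:300,400:760]=crop(t,260,130,332,190,5)
cv2.imwrite("pics/m13.png",M)
E
```

```text
clock: 33.55
tcp_pos: [0.5343, 0.0243, 0.0531]
orientation: [-0.101, 0.995, -0.001, 0.004]
ft_force: [-0.4, 0.6, 0.2]
gripper_width: 0.468
gripper_force: 0.0
d [-0.09  0.03 -0.31] turn [0.1 0.4 0.1] F [-0.4  0.6  0.2] w 4.0 gf 0.0 t 33.55 j [-0.08  0.27 -0.44  0.85 -0.   -0.28]
clock: 34.25
tcp_pos: [0.5349, 0.0244, 0.0727]
orientation: [-0.101, 0.995, -0.001, 0.005]
ft_force: [0.7, -0.2, -1.0]
gripper_width: 0.313
gripper_force: 61.6
d [-0.15  0.02 -0.27] turn [ 0.1  0.5 -5.7] F [ 0.7 -0.2 -1. ] w 2.68 gf 61.6 t 34.25 j [-0.07  0.25 -0.42  0.89 -0.   -0.28]
[-0.1435204   0.01760786]
tip expected at z 0.055 [293.8 142. ]
tip expected at z 0.083 [293.3 139.4]
tip expected at z 0.055 [263.6 193.8]
tip expected at z 0.083 [262.8 186.5]Traceback (most recent call last):
  File "<stdin>", line 7, in <module>
ValueError: could not broadcast input array from shape (298,384,3) into shape (300,384,3)
```

```bash
python3 - <<'E'
from h import *
a=load("pics/s12.npz")["image"].astype(int);b=load("pics/s13.npz")["image"].astype(int)
d=(b-a).sum(2)[175:215,250:310]
for v in range(0,40,2): print(175+v,' '.join(f"{x:4d}" for x in d[v,::3]))
s=load("pics/s13.npz")
for n,x,z in(("tip",.048,.082),("b",0.01,.084),("junc",-.06,.084)): 
    print(n,proj(s,[*S2W(x,.0375+(x-.048)*.1),z]).round(1),proj(s,[*S2W(x,.0375+(x-.048)*.1),z-.02]).round(1))
E
```

```text
175   -4   -1    1    0    3   -7   -4   -1   -1    0    2   -1    1    4   -1    0   -1   -6   -3   -6
177    3   -1    6   -4   -1    4    1   -1    0   -2    5    1   -3    0   -2    0    2    1    0   20
179   -2   -2    5   -3    2   -1   -2    3   -2   -5    1    3   -1    4    0    1    3    8    5  -14
181    0    1    3   -6   -1   -3   -6    0    3    0    0   -3    0    2    3    1    6    4   11    2
183    6    1    8    3   -2   -4    0   -5    2    0    1    6    1   -6   -2   -4   -1    5   -1    3
185   -1    6   -2   -1   -2   -3    0    0   -1    3    2   -1   -4    8    3   -5    1   -2   12    0
187    6   -7    4   -5   -1    1    9   17    5    1    5   -1   -2   -1   -2    7    0   -5   -8   -3
189   -2    1    2    3    6    7   17   53   51   25    6    3    4    6   22   -3   11    3    6   -6
191    3    1    3   -1    3   -1   27   45   49   61   49    0    0   16    7    6    9   -5    3   -1
193   -5    3   -2    2   -7  -40  -44  -25   31   48   37    1  161  114   20    3  104   54    8   32
195    0   -3    5   -1  -11  -48  -54  -51  -47  -10   -1  
[... 374 characters left out ...]
    0    5    1   -3   -1    0    6   -4  -58 -177 -221 -344 -269 -262 -170  -88 -110
205    0    1   -3   -1    3    0   -4   -2   -5   -1    3   -4  -12  -55 -270 -255 -423 -281 -227 -186
207    2    1    0   -1   -3   -1   -2   17   -1    4    2   12    6   -1  -11 -105   41  -74 -254 -350
209   -3   -4    2    0   -2   -1    7   11   -8    2    4    1    2   -5    3   -5   65  184 -100 -324
211   -2    4    3   -5    5   -3   -4  -22    5    0   -7   -6    2   -8   -1   -3   -3    0  -13  -98
213    3    2   -2   -7    3    2   11  -10    3    3  -15   -2   -4    5    6   -2   -3    3    5  -64
tip [262.9 186.8] [263.4 192. ]
b [273.7 190.2] [274.1 195.4]
junc [294.4 197.7] [294.6 202.9]
```

```bash
python3 -m creep '[[0,0.8,0,0,0,-2.9],[0,1,0,0,0,-2.8],[0,1,0,0,0,0],[0,0.4,0,0,0,0],[0,0,0,0,0,0]]'
python3 -c "
from h import *
go(*S2W(-.113,.052),.0725,3.2456)"
```

```text
clock: 34.85
tcp_pos: [0.5337, 0.057, 0.0712]
orientation: [-0.053, 0.999, -0.001, 0.003]
ft_force: [-0.7, -1.2, -1.1]
gripper_width: 0.311
gripper_force: 61.5
d [2.8  0.48 0.13] turn [ 0.1  0.4 -0.1] F [-0.7 -1.2 -1.1] w 2.66 gf 61.5 t 34.85 j [-0.01  0.26 -0.42  0.89 -0.   -0.12]
```

```bash
python3 -m creep '[[0.8,0.1,0,0,0.4,0],[0.8,0.2,0,0,0,0],[0.8,0.1,0,0,0,0],[0.4,0.1,0,0,0,0],[0,0,0,0,0,0]]'
python3 -c "
from h import *
go(*S2W(-.113,.052),.0525,3.2456)"
python3 -m creep '[[0,0,-0.6,0,0,0],[0,0,-0.6,0,0,0],[0,0,-0.5,0,0,0],[0,0,0,0,0,0]]'
python3 -c "
from h import *
go(*S2W(-.113,.052),.0525,3.2456)"
```

```text
clock: 35.35
tcp_pos: [0.5631, 0.0614, 0.0715]
orientation: [-0.052, 0.999, -0.001, 0.0]
ft_force: [-0.6, -0.4, -1.8]
gripper_width: 0.315
gripper_force: 61.5
d [-0.14  0.04 -1.9 ] turn [0.1 0.  0. ] F [-0.6 -0.4 -1.8] w 2.69 gf 61.5 t 35.35 j [-0.    0.31 -0.35  0.91 -0.   -0.11]
clock: 35.75
tcp_pos: [0.5614, 0.0615, 0.0542]
orientation: [-0.052, 0.999, -0.001, -0.0]
ft_force: [0.4, -0.0, -0.3]
gripper_width: 0.315
gripper_force: 61.7
d [ 0.03  0.03 -0.17] turn [ 0.1 -0.   0. ] F [ 0.4 -0.  -0.3] w 2.69 gf 61.7 t 35.75 j [-0.    0.32 -0.37  0.88 -0.   -0.11]
```

```bash
python3 -m creep '[[0,0,-0.2,0,0,0],[0,0,0,0,0,0]]'
python3 -m creep '[[0,0,0,0,0,0],[0,0,0,0,0,0],[0,0,2,0,0,0],[0,0,3,0,0,0],[-1,-1,3,0,0,0],[-2,-3,0,0,0,0],[-2,-4,0,0,0,0],[-2,-4,0,0,0,0]]' 4
python3 -m creep '[[0,-4,0,0,0,0],[0,-2,0,0,0,0],[0,0,0,0,0,0]]' 5
python3 - <<'E'
from h import *
t=snap("top","t14");s=snap("side","s14");w=snap("wrist","w14")
go(*S2W(-.066,-.146),.05,3.2456)
M=np.zeros((560,800,3),np.uint8);M[:250,:320]=crop(s,205,135,365,260,2);M[:400,330:800]=crop(w,0,0,640,400,470/640)[:400] if 0 else 0
a=crop(w,0,0,640,400,470/640);M[:a.shape[0],330:330+a.shape[1]]=a;M[300:560,:320]=crop(t,225,105,385,235,2)
cv2.imwrite("pics/m14.png",M)
E
```

```text
clock: 35.95
tcp_pos: [0.5616, 0.0615, 0.0538]
orientation: [-0.052, 0.999, -0.001, -0.0]
ft_force: [-4.7, -0.3, 10.2]
gripper_width: 0.317
gripper_force: 63.3
clock: 36.75
tcp_pos: [0.4914, -0.0594, 0.1325]
orientation: [-0.052, 0.999, -0.001, 0.0]
ft_force: [-0.0, -0.2, 0.1]
gripper_width: 0.467
gripper_force: 0.0
clock: 37.05
tcp_pos: [0.4921, -0.121, 0.1323]
orientation: [-0.05, 0.999, -0.001, 0.0]
ft_force: [-0.2, 0.8, 0.2]
gripper_width: 0.586
gripper_force: 0.0
d [13.74 -1.24 -8.2 ] turn [ 0. -0.  0.] F [-0.1  0.1  0.2] w 5.02 gf 0.0 t 37.2 j [-0.36  0.14 -0.41  1.01 -0.   -0.47]
```

View pics/m14.png

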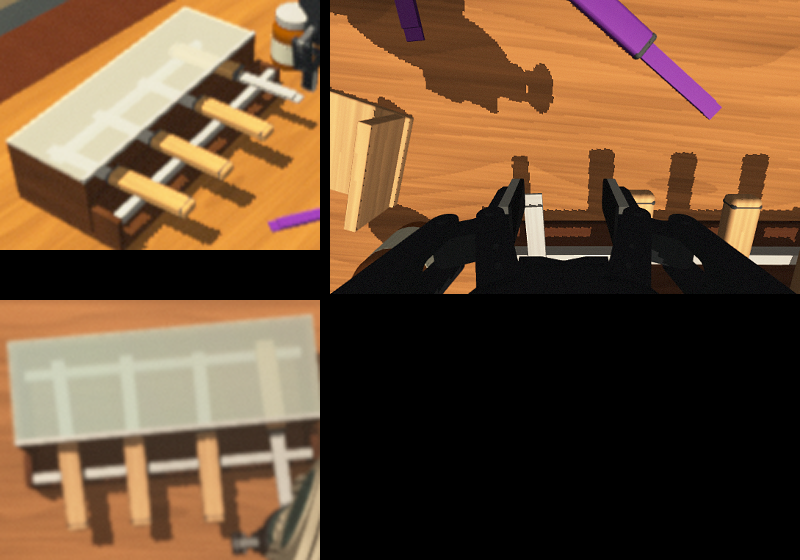

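The last picture shows c1 and c2 parallel beside d, butts at (141,524) and (213,519) and d's at (77,526) in the top crop. Chisel 3 is still blade outwards, tip at wrist crop (535,196). From here on I check numerically.

```bash
python3 - <<'E'
from h import *
t=load("pics/t14.npz");s=load("pics/s14.npz");w=load("pics/w14.npz")
def p(n,X): print(n,W2S(X).round(4))
T=lambda x,y:(225+x/2,105+(y-300)/2);S=lambda x,y:(205+x/2,135+y/2);W=lambda x,y:((x-330)*640/470,y*640/470)
for n,a,b in(("d",(77,526),(190,208)),("c1",(141,524),(228,169)),("c2",(213,519),(268,131))):
    p(n+" butt t",plane(t,T(*a),.068));p(n+" butt s",plane(s,S(*b),.068))
for n,a in(("d",(59,362)),("c1",(126,357)),("c2",(198,353))): p(n+" tip t",plane(t,T(*a),.063))
p("c3 tip w",plane(w,W(535,195),.063));p("c3 rail w",plane(w,W(539,255),.066));p("c1 butt w",plane(w,W(741,202),.068))
p("tip3 t",plane(t,T(287,500),.063)); p("tip3 s",plane(s,S(299,97),.063))
E
```

```text
d butt t [-0.1583  0.1385]
d butt s [-0.1586  0.137 ]
c1 butt t [-0.1638  0.0512]
c1 butt s [-0.1589  0.0482]
c2 butt t [-0.1662 -0.0477]
c2 butt s [-0.1627 -0.0509]
d tip t [0.0727 0.1451]
c1 tip t [0.0714 0.0512]
c2 tip t [ 0.0679 -0.0498]
c3 tip w [-0.1628 -0.1466]
c3 rail w [-0.0953 -0.1443]
c1 butt w [-0.158   0.0517]
tip3 t [-0.1494 -0.1525]
tip3 s [-0.1577 -0.1512]
```

```bash
python3 -m creep '[[2.5,-0.2,0,0,0,0],[3,-0.3,0,0,0,0],[3,-0.3,0,0,0,0],[3,-0.3,0,0,0,0],[1.9,-0.2,-1,0,0,0],[0,0,-2,0,0,0],[0,0,0,0,0,0],[0,0,0,0,0,0]]' 4
python3 - <<'E'
from h import *
go(*S2W(-.064,-.147),.05,3.2456)
w=snap("wrist","w15");im=w["image"].astype(int)
# blade edges on a few rows
for v in(120,150,180,210,240): 
    r=im[v]; m=(r.min(1)>120)&((r.max(1)-r.min(1))<50); u=np.where(m[230:420])[0]+230
    if len(u): c=(u.min()+u.max())/2; print(v,u.min(),u.max(),len(u),W2S(plane(w,(c,v),.066)))
E
```

```text
clock: 38.0
tcp_pos: [0.6249, -0.13, 0.1016]
orientation: [-0.053, 0.999, -0.0, -0.001]
ft_force: [0.3, 0.2, 0.1]
gripper_width: 0.47
gripper_force: 0.0
d [ 0.62 -0.11 -5.16] turn [ 0.  -0.2 -0.1] F [0.3 0.2 0.1] w 4.01 gf 0.0 t 38.0 j [-0.31  0.39 -0.15  1.03 -0.   -0.41]
120 294 326 33 [-0.13443172 -0.14815744]
150 315 321 7 [-0.11849727 -0.14386498]
210 257 419 126 [-0.08407545 -0.13228947]
240 300 330 31 [-0.06543702 -0.14557083]
```

```bash
python3 -m creep '[[0.5,0,-1,0,0,0],[0,0,-1.8,0,0,0],[0,0,-1.5,0,0,0],[0,0,-0.6,0,0,0],[0,0,0,0,0,0],[0,0,0,0,0,0]]' 4
python3 -c "
from h import *
go(*S2W(-.064,-.146),.05,3.2456)"
python3 -m creep '[[0,0,0,0,0,0],[0,0,0,0,0,0],[0,0,0,0,0,0],[0,0,0,0,0,0]]' 0
python3 -c "
from h import *
go(*S2W(-.064,-.146),.05,3.2456)"
```

```text
clock: 38.65
tcp_pos: [0.6311, -0.1316, 0.0536]
orientation: [-0.052, 0.999, -0.001, 0.0]
ft_force: [0.6, 0.3, 0.2]
gripper_width: 0.47
gripper_force: 0.0
d [-0.01  0.16 -0.36] turn [0.1 0.  0. ] F [0.6 0.3 0.2] w 4.01 gf 0.0 t 38.65 j [-0.31  0.45 -0.18  0.94 -0.   -0.41]
clock: 39.05
tcp_pos: [0.6318, -0.1317, 0.0546]
orientation: [-0.052, 0.999, -0.001, 0.001]
ft_force: [-0.2, 2.0, 6.0]
gripper_width: 0.188
gripper_force: 58.9
d [-0.08  0.16 -0.46] turn [0.1 0.1 0. ] F [-0.2  2.   6. ] w 1.6 gf 58.9 t 39.05 j [-0.31  0.45 -0.18  0.94 -0.   -0.41]
```

```bash
python3 -m creep '[[0,0,0.8,0,0,0],[0,0,0.5,0,0,0],[-1,-0.1,0,0,0,0],[-1.2,-0.12,0,0,0,0],[-1.2,-0.12,0,0,0,0],[-0.9,-0.1,0,0,0,0],[0,0,0,0,0,0],[0,0,0,0,0,0]]'
python3 -m creep '[[0,0,-0.4,0,0,0],[0,0,-0.4,0,0,0],[0,0,-0.3,0,0,0],[0,0,0,0,0,0]]'
python3 -m creep '[[0,0,0,0,0,0],[0,0,0,0,0,0],[0,0,1.5,0,0,0],[0,0,2.5,0,0,0],[0,0,2,0,0,0],[2,0.2,0,0,0,0],[2,0.2,0,0,0,0],[0,0,0,0,0,0]]' 4
python3 - <<'E'
from h import *
go(*S2W(-.064,-.147),.05,3.2456)
w=snap("wrist","w16");im=w["image"].astype(int)
c=im[100:330,312:322].mean(1).astype(int)
for v in range(0,230,8): print(100+v,c[v].tolist(),W2S(plane(w,(317,100+v),.072)).round(4)[0])
E
```

```text
clock: 39.85
tcp_pos: [0.5877, -0.1361, 0.0664]
orientation: [-0.051, 0.999, -0.001, 0.0]
ft_force: [-0.1, 0.4, -1.8]
gripper_width: 0.186
gripper_force: 58.7
clock: 40.25
tcp_pos: [0.588, -0.1359, 0.0549]
orientation: [-0.052, 0.999, -0.001, -0.0]
ft_force: [0.2, -0.3, -0.7]
gripper_width: 0.186
gripper_force: 58.7
clock: 41.05
tcp_pos: [0.6311, -0.1323, 0.1176]
orientation: [-0.052, 0.999, -0.002, 0.002]
ft_force: [0.1, 0.1, -0.2]
gripper_width: 0.474
gripper_force: 0.0
d [-0.    0.13 -6.76] turn [ 0.2  0.3 -0. ] F [ 0.1  0.1 -0.2] w 4.05 gf 0.0 t 41.05 j [-0.31  0.38 -0.13  1.05 -0.   -0.41]
100 [244, 238, 227] -0.1386
108 [244, 238, 227] -0.1344
116 [244, 238, 226] -0.13
124 [244, 238, 227] -0.1257
132 [244, 238, 226] -0.1212
140 [244, 239, 227] -0.1168
148 [248, 242, 230] -0.1122
156 [114, 108, 97] -0.1076
164 [116, 110, 98] -0.1029
172 [114, 109, 97] -0.0982
180 [117, 111, 100] -0.0933
188 [45, 43, 41] -0.0885
196 [50, 48, 45] -0.0835
204 [129, 92, 58] -0.0785
212 [139, 99, 60] -0.0734
220 [250, 218, 140] -0.0682
228 [250, 215, 138] -0.063
236 [129, 93, 58] -0.0576
244 [128, 91, 56] -0.0522
252 [128, 90, 55] -0.0467
260 [131, 92, 57] -0.0412
268 [131, 93, 57] -0.0355
276 [134, 96, 59] -0.0298
284 [96, 93, 84] -0.0239
292 [249, 245, 234] -0.018
300 [245, 243, 223] -0.012
308 [243, 241, 220] -0.0059
316 [235, 231, 208] 0.0003
324 [234, 231, 208] 0.0066
```

```bash
python3 -m creep '[[0,0.1,-2,0,0,0],[0,0,-2,0,0,0],[0,0,-2,0,0,0],[0,0,-0.5,0,0,0],[0,0,0,0,0,0],[0,0,0,0,0,0]]'
python3 -m creep '[[0,0,0,0,0,0],[0,0,0,0,0,0],[0,0,0,0,0,0],[0,0,0.8,0,0,0],[0,0,0.8,0,0,0],[0,0,0,0,0,0]]' 0
python3 -c "
from h import *
go(*S2W(-.22,-.147),.13,3.2456)"
```

```text
clock: 41.7
tcp_pos: [0.6282, -0.1309, 0.0509]
orientation: [-0.052, 0.999, -0.001, 0.001]
ft_force: [3.5, -0.4, -2.7]
gripper_width: 0.471
gripper_force: 1.8
clock: 42.3
tcp_pos: [0.6271, -0.1308, 0.067]
orientation: [-0.052, 0.999, -0.001, -0.001]
ft_force: [0.8, -0.9, -1.3]
gripper_width: 0.317
gripper_force: 61.1
d [-15.12  -1.64   6.3 ] turn [ 0.1 -0.1  0. ] F [ 0.8 -0.9 -1.3] w 2.7 gf 61.1 t 42.3 j [-0.31  0.43 -0.18  0.96 -0.   -0.41]
```

```bash
python3 -m creep '[[-1.5,-0.16,0,0,0,0],[-2,-0.21,0,0,0,0],[-2.5,-0.26,0,0,0,0],[-2.5,-0.26,0,0,0,0],[-2.5,-0.26,0,0,0,0],[-2.5,-0.26,0,0,0,0],[-1.5,-0.16,1.5,0,0,0],[0,0,2.5,0,0,0]]'
python3 -m creep '[[0,0,2,0,0,0],[0,0,0,0,0,-5],[0,0,0,0,0,-8.5],[0,0,0,0,0,-8.5],[0,0,0,0,0,-8.5],[0,0,0,0,0,-8.5],[0,0,0,0,0,-8.5],[0,0,0,0,0,-8.5]]'
python3 -m creep '[[0,0,0,0,0,-8.5],[0,0,0,0,0,-8.5],[0,0,0,0,0,-8.5],[0,0,0,0,0,-8.5],[0,0,0,0,0,-8.5],[0,0,0,0,0,-8.5],[0,0,0,0,0,-8.5],[0,0,0,0,0,-8.5]]'
python3 -m creep '[[0,0,0,0,0,-8.5],[0,0,0,0,0,-8.5],[0,0,0,0,0,-8.5],[0,0,0,0,0,-8.5],[0,0,0,0,0,-8.5],[0,0,0,0,0,-8.5],[0,0,0,0,0,-5],[0,0,0,0,0,0]]'
python3 - <<'E'
from h import *
from plant import observe
tc=observe()["tcp_pos"]
w=snap("wrist","w17");im=w["image"].astype(int)
go(*S2W(-.22,-.147),.068,.104)
def edge(v):
    r=im[v]; m=(r.min(1)>120)&((r.max(1)-r.min(1))<60); u=np.where(m[270:370])[0]+270; return (u.min(),u.max(),len(u)) if len(u) else None
for v in(0,40,80,120,160,200): print(v,edge(v))
c=im[200:330,312:322].mean(1).astype(int)
for v in range(0,130,6): print(200+v,c[v].tolist(),(W2S(plane(w,(317,200+v),tc[2]+.026))-W2S(tc)).round(4)[0])
E
```

```text
clock: 43.1
tcp_pos: [0.4719, -0.1448, 0.1041]
orientation: [-0.051, 0.999, 0.001, -0.005]
ft_force: [-0.2, 1.1, -0.9]
gripper_width: 0.31
gripper_force: 62.3
clock: 43.9
tcp_pos: [0.4765, -0.1461, 0.1257]
orientation: [0.426, 0.905, -0.001, -0.002]
ft_force: [0.2, -0.3, -2.1]
gripper_width: 0.316
gripper_force: 62.3
clock: 44.7
tcp_pos: [0.4764, -0.1461, 0.1257]
orientation: [0.859, 0.512, -0.001, -0.002]
ft_force: [-0.5, 0.2, -0.9]
gripper_width: 0.313
gripper_force: 62.3
clock: 45.5
tcp_pos: [0.4766, -0.1462, 0.1258]
orientation: [0.999, 0.052, -0.001, -0.001]
ft_force: [-0.2, 0.0, -1.3]
gripper_width: 0.316
gripper_force: 62.3
d [-0.09 -0.1  -5.79] turn [-0.1 -0.1 -0.1] F [ 0.7 -1.3 -1.1] w 2.69 gf 62.3 t 45.55 j [-0.43  0.14 -0.43  1.    0.    2.61]
0 (np.int64(289), np.int64(346), 58)
40 (np.int64(291), np.int64(344), 54)
80 (np.int64(292), np.int64(343), 52)
120 (np.int64(293), np.int64(342), 50)
160 (np.int64(294), np.int64(341), 48)
200 (np.int64(296), np.int64(339), 44)
200 [209, 198, 179] 0.0356
206 [210, 198, 180] 0.0333
212 [210, 199, 180] 0.0309
218 [211, 200, 180] 0.0285
224 [211, 200, 181] 0.0261
230 [114, 86, 57] 0.0236
236 [44, 45, 44] 0.0212
242 [86, 82, 73] 0.0187
248 [83, 78, 70] 0.0161
254 [231, 174, 107] 0.0136
260 [230, 173, 105] 0.011
266 [230, 175, 107] 0.0084
272 [230, 173, 106] 0.0057
278 [107, 75, 45] 0.0031
284 [109, 75, 46] 0.0004
290 [108, 76, 46] -0.0024
296 [109, 76, 46] -0.0051
302 [109, 75, 45] -0.0079
308 [109, 77, 45] -0.0107
314 [110, 77, 46] -0.0136
320 [109, 76, 46] -0.0165
326 [109, 76, 45] -0.0194
```

```bash
python3 -m creep '[[0,0,-2,0,0,0],[0,0,-2,0,0,0],[0,0,-1.7,0,0,0],[0,0,0,0,0,0],[0,0,0,0,0,0]]'
python3 -c "
from h import *
go(*S2W(-.06,-.146),.07,.104)"
```

```text
clock: 46.05
tcp_pos: [0.4773, -0.1464, 0.0692]
orientation: [0.999, 0.052, -0.001, -0.001]
ft_force: [0.3, -0.1, -1.8]
gripper_width: 0.311
gripper_force: 62.3
d [15.77  1.68  0.08] turn [-0.1 -0.1 -0. ] F [ 0.3 -0.1 -1.8] w 2.65 gf 62.3 t 46.05 j [-0.43  0.2  -0.49  0.88  0.    2.61]
```

```bash
python3 -m creep '[[2,0.2,0.1,0,0,0],[3,0.32,0,0,0,0],[3,0.32,0,0,0,0],[3,0.32,0,0,0,0],[2.4,0.27,0,0,0,0],[1.5,0.16,0,0,0,0],[0.7,0.08,0,0,0,0],[0,0,0,0,0,0]]'
python3 -m creep '[[0,0,0,0,0,0],[0,0,0,0,0,0]]'
python3 -c "
from h import *
go(*S2W(-.06,-.146),.052,.104)"
```

```text
clock: 46.85
tcp_pos: [0.6352, -0.1301, 0.0714]
orientation: [0.999, 0.052, 0.001, -0.0]
ft_force: [0.3, 1.2, -1.9]
gripper_width: 0.316
gripper_force: 62.3
clock: 47.05
tcp_pos: [0.6328, -0.13, 0.0705]
orientation: [0.999, 0.052, -0.0, -0.001]
ft_force: [-0.9, -0.4, -0.7]
gripper_width: 0.316
gripper_force: 62.3
d [ 0.22  0.03 -1.85] turn [-0.1 -0.1  0.1] F [-0.9 -0.4 -0.7] w 2.69 gf 62.3 t 47.05 j [-0.3   0.43 -0.16  0.98  0.    2.74]
```

```bash
python3 -m creep '[[0.3,0,-0.5,0,0,0],[0,0,-0.6,0,0,0],[0,0,-0.5,0,0,0],[0,0,0,0,0,0]]'
python3 -m creep '[[0,0,0,0,0,0],[0,0,0,0,0,0],[0,0,2,0,0,0],[0,0,3,0,0,0],[-2,-0.2,3,0,0,0],[-4,-0.4,1,0,0,0],[-4,-0.4,0,0,0,0],[-4,-0.4,0,0,0,0]]' 4
python3 -m creep '[[-1,2,0,0,0,0],[0,3,0,0,0,0],[0,3,0,0,0,0],[0,2,0,0,0,0],[0,0,0,0,0,0],[0,0,0,0,0,0]]' 0
python3 - <<'E'
from h import *
from plant import observe
w=snap("wrist","w18");t=snap("top","t18");s=snap("side","s18");im=w["image"]
print(W2S(observe()["tcp_pos"]),observe()["tcp_pos"])
np.set_printoptions(suppress=True)
# wooden handles in wrist: saturated yellow bright vs table; list contours
hsv=cv2.cvtColor(im,cv2.COLOR_RGB2HSV)
for n,y in(("d",.139),("c1",.052),("c2",-.049),("c3",-.147)):
    # walk in along handle axis from outside; print first x where colour is handle-like, at z .070
    a=[]
    for x in np.arange(-.19,-.10,.004):
        u,v=proj(w,[*S2W(x,y),.072]).round().astype(int)
        if 0<=u<640 and 0<=v<400: a.append((round(x,3),hsv[v,u].tolist()))
    print(n,a)
E
```

```text
clock: 47.45
tcp_pos: [0.638, -0.1301, 0.0576]
orientation: [0.999, 0.052, 0.001, -0.0]
ft_force: [-4.9, 2.7, 14.7]
gripper_width: 0.315
gripper_force: 65.1
clock: 48.25
tcp_pos: [0.4958, -0.1441, 0.1444]
orientation: [0.999, 0.052, 0.0, -0.001]
ft_force: [-0.7, -0.7, -0.3]
gripper_width: 0.471
gripper_force: 0.0
clock: 48.85
tcp_pos: [0.4867, -0.044, 0.144]
orientation: [0.999, 0.052, -0.0, -0.001]
ft_force: [-0.3, 0.1, -0.5]
gripper_width: -0.002
gripper_force: 0.0
[-0.19831541 -0.04623761] [ 0.48705616 -0.04477542  0.14425412]
d [(np.float64(-0.19), [14, 175, 203]), (np.float64(-0.186), [14, 174, 202]), (np.float64(-0.182), [14, 170, 202]), (np.float64(-0.178), [13, 173, 211]), (np.float64(-0.174), [13, 175, 197]), (np.float64(-0.17), [13, 171, 207]), (np.float64(-0.166), [14, 175, 198]), (np.float64(-0.162), [13, 154, 144]), (np.float64(-0.158), [18, 130, 242]), (np.float64(-0.154), [15, 137, 222]), (np.float64(-0.15), [18, 131, 242]), (np.float64(-0.146), [18, 126, 242]), (np.float64(-0.142), [18, 131, 242]), (np.float64(-0.138), [18, 126, 242]), (np.float64(-0.134), [18, 128, 2
[... 2221 characters left out ...]
.174), [13, 170, 207]), (np.float64(-0.17), [11, 163, 89]), (np.float64(-0.166), [13, 160, 70]), (np.float64(-0.162), [18, 131, 240]), (np.float64(-0.158), [17, 63, 109]), (np.float64(-0.154), [18, 133, 238]), (np.float64(-0.15), [18, 133, 239]), (np.float64(-0.146), [18, 132, 242]), (np.float64(-0.142), [17, 135, 239]), (np.float64(-0.138), [17, 133, 240]), (np.float64(-0.134), [18, 132, 240]), (np.float64(-0.13), [19, 125, 245]), (np.float64(-0.126), [19, 128, 246]), (np.float64(-0.122), [19, 122, 246]), (np.float64(-0.118), [19, 123, 245]), (np.float64(-0.114), [18, 131, 243]), (np.float64(-0.11), [19, 124, 245]), (np.float64(-0.106), [19, 129, 244]), (np.float64(-0.102), [18, 129, 243])]
```

All four lie right, but c2 is about 6 mm further out than d. I'll nudge it in with the closed fingertip, watching the force.

```bash
python3 -m creep '[[-0.4,-0.2,-2.5,0,0,0],[0,0,-2.5,0,0,0],[0,0,-2.3,0,0,0],[0,0,-0.5,0,0,0],[0,0,0,0,0,0],[0,0,0,0,0,0]]' 0
python3 -c "
from h import *
go(*S2W(-.174,-.048),.066,.104)"
```

```text
clock: 49.6
tcp_pos: [0.4839, -0.0465, 0.0673]
orientation: [0.999, 0.051, 0.001, -0.001]
ft_force: [0.4, 0.4, 0.7]
gripper_width: -0.0
gripper_force: 0.0
d [ 2.75  0.25 -0.13] turn [-0.1  0.1  0.1] F [0.4 0.4 0.7] w -0.0 gf 0.0 t 49.6 j [-0.23  0.18 -0.53  0.86  0.    2.81]
```

```bash
python3 -m creep '[[0.6,0.06,0,0,0,0],[0.6,0.06,0,0,0,0],[0.4,0.04,0,0,0,0],[0.3,0.03,0,0,0,0],[0.3,0.03,0,0,0,0],[0.2,0.02,0,0,0,0],[0.2,0.02,0,0,0,0],[0,0,0,0,0,0]]'
python3 - <<'E'
from h import *
from plant import observe
print(W2S(observe()["tcp_pos"]))
E
python3 -m creep '[[-0.8,-0.1,0,0,0,0],[-1.5,-0.15,1,0,0,0],[-1.5,0,3,0,0,0],[0,0,4,0,0,0],[0,0,3,0,0,0],[0,0,0,0,0,0]]'
python3 - <<'E'
from h import *
np.set_printoptions(suppress=True,precision=4)
w=snap("wrist","w19");t=snap("top","t19");s=snap("side","s19")
hsv=cv2.cvtColor(w["image"],cv2.COLOR_RGB2HSV).astype(int)
for n,y in(("d",.139),("c1",.052),("c2",-.049),("c3",-.147)):
    for x in np.arange(-.19,-.10,.001):
        u,v=proj(w,[*S2W(x,y),.072]).round().astype(int)
        if 0<=u<640 and 0<=v<400 and hsv[v,u,1]<150 and hsv[v,u,2]>200: print(n,"butt x",round(x,3)); break
# changes since t14/s14 per chisel, and wheel region
for a,b,r in(("t14","t19",(150,200,210,260)),("t0","t19",None)):
    if r: print("wheel diff",np.abs(load("pics/t14.npz")["image"][r[1]:r[3],r[0]:r[2]].astype(int)-t["image"][r[1]:r[3],r[0]:r[2]]).max())
# bright blade tips under guard in top view: compare row where blade ends
g=cv2.cvtColor(t["image"],cv2.COLOR_RGB2GRAY).astype(int)
for n,y in(("d",.145),("c1",.051),("c2",-.049),("c3",-.147)):
    P=[(round(x,3),g[tuple(proj(t,[*S2W(x,y),.063]).round().astype(int)[::-1])]) for x in np.arange(.03,.1,.006)]
    print(n,P)
E
```

```text
clock: 50.4
tcp_pos: [0.5087, -0.0433, 0.0663]
orientation: [0.999, 0.052, -0.0, -0.001]
ft_force: [-0.7, 0.5, 0.7]
gripper_width: 0.0
gripper_force: 0.0
[-0.17658847 -0.04702576]
clock: 51.0
tcp_pos: [0.4741, -0.0468, 0.1813]
orientation: [0.999, 0.052, 0.005, 0.001]
ft_force: [0.6, 0.4, 1.0]
gripper_width: 0.002
gripper_force: 0.0
d butt x -0.159
c1 butt x -0.162
c2 butt x -0.164
c3 butt x -0.163
wheel diff 6
d [(np.float64(0.03), np.int64(208)), (np.float64(0.036), np.int64(207)), (np.float64(0.042), np.int64(207)), (np.float64(0.048), np.int64(209)), (np.float64(0.054), np.int64(207)), (np.float64(0.06), np.int64(208)), (np.float64(0.066), np.int64(207)), (np.float64(0.072), np.int64(204)), (np.float64(0.078), np.int64(189)), (np.float64(0.084), np.int64(183)), (np.float64(0.09), np.int64(182)), (np.float64(0.096), np.int64(182))]
c1 [(np.float64(0.03), np.int64(205)), (np.float64(0.036), np.int64(206)), (np.float64(0.042), np.int64(206)), (np.float64(0.048), np.int64(205)), (np.float64(0.054), np.int64(206)), (np.float64(0.06), np.int64(207)), (np.float64(0.066), np.int64(206)),
[... 345 characters left out ...]
, np.int64(203)), (np.float64(0.06), np.int64(204)), (np.float64(0.066), np.int64(203)), (np.float64(0.072), np.int64(192)), (np.float64(0.078), np.int64(180)), (np.float64(0.084), np.int64(178)), (np.float64(0.09), np.int64(178)), (np.float64(0.096), np.int64(177))]
c3 [(np.float64(0.03), np.int64(203)), (np.float64(0.036), np.int64(202)), (np.float64(0.042), np.int64(200)), (np.float64(0.048), np.int64(201)), (np.float64(0.054), np.int64(202)), (np.float64(0.06), np.int64(201)), (np.float64(0.066), np.int64(201)), (np.float64(0.072), np.int64(193)), (np.float64(0.078), np.int64(179)), (np.float64(0.084), np.int64(175)), (np.float64(0.09), np.int64(176)), (np.float64(0.096), np.int64(177))]
```

All the butts lie within 5 mm of d's and the tips are at about 73–76 mm. The wheel is unchanged and the arm is clear, so I'm handing in.

```bash
python3 -c "
from plant import *
print(hand_in())"
```

```text
the job is handed in; nothing more can be done
None
```

The job is handed in, with no verdict returned: by my last measurements the dimmer's white line is at the sixth click, and all three blade-outward chisels, including one knocked aside partway and put back, lie handle outwards beside the untouched fourth with their tips about 10 mm from the back wall.

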